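# Put the handheld terminal back in its charging dock

## Task

Put the handheld terminal back on charge in the one empty dock: slide that dock's shutter fully open, take the terminal off its sloping stand, stand it upright on its foot end with the screen facing the robot side of the dock, and lower it into the slot until it sits on the bottom, without dropping it. Then swing the dock's retaining bar fully across the front of it, and let go. Do not push the other things on the desk about.

Things in the scene. Friction and masses are not known exactly. Their poses are not given: they have to be found in the camera images.
- terminal: black handheld data terminal, a flat slab 150 long x 64 wide x 24 mm thick, about 280 g, lying on the sloping stand, screen up, foot end at the low end. Origin: middle of its foot end face. z runs from foot to head (up when it stands upright), y across its width, its screen faces -x. Thickness -12 to +12 mm. Its lowest 6 mm is a narrower nose, 58 x 20 mm. Balance point 76 mm from the foot.
- terminal_screen (a point): middle of the terminal's screen, on its -x face, 102 mm up from the foot
- stand: fixed white wedge stand carrying the terminal. Origin on the desk under its middle. Its plate, 50 mm wide (7 mm narrower than the terminal on each side) and 130 mm long, rises at 35 degrees along the stand's +x (away from the robot at yaw 0); a lip 12 mm high at the low end stops the terminal's foot, which is 72 mm to -x of the origin and 32 mm above the desk.
- dock: the one empty grey dock of three alike in a row, about 170 mm apart (the others hold terminals, 160 mm high over the desk). Fixed; origin on the desk under the slot's centre, -x is its front (towards the robot at yaw 0). Block x -50 to +65 mm, y -58 to +58 mm, top at 55 mm. The upright slot is 29 (x) x 69 mm (y), its mouth bevelled to 37 x 77 over the top 8 mm, 45 mm deep.
- slot_floor (a point): centre of the slot's floor, 10 mm above the desk
- shutter (a joint): sliding of the aluminium shutter over the dock's slot, in m: 0 closed, 0.040 fully open at its stop, moving to the dock's +x (back). Friction about 1 N, stays where left. The slot is clear above 0.034. Plate 38 x 78 x 3 mm on top of the block, its top 58.5 mm above the desk.
- shutter_grip (a point): top centre of the shutter's raised ridge, 76.5 mm above the desk; the ridge is 10 mm thick (x), 44 mm long (y), and stands 18 mm above the plate. With the shutter closed it is 10 mm behind the slot's centre
- bar (a joint): swing of the steel retaining bar in rad about bar_hinge: 0 open, pointing to the dock's -x (front); pi/2 fully closed at its stop, lying along the dock's -y across the front of the slot. Turns counter-clockwise seen from above; under 1 N at the knob, stays where left. Bar 8 mm thick, 62 to 72 mm above the desk; its rubber pad ends about 6 mm in front of a seated terminal.
- bar_hinge (a point): the bar's pivot, on the dock at x = -32, y = +47 mm, 67 mm above the desk; the pivot post reaches 75 mm
- bar_knob (a point): top centre of the upright black knob near the bar's free end, 14 mm across, 85 mm from the pivot, from the bar up to 97 mm above the desk
- tape_roll: bystander: roll of black tape lying flat, 104 mm across, 48 mm high; origin under its centre
- mug: bystander: white mug, 80 mm across, 92 mm high, handle at its +y; origin under its centre
- jar: bystander: amber jar 56 mm across, 75 mm high; origin under its centre
- screwdriver: bystander: screwdriver lying along its x
- carton: bystander: closed cardboard box 90 x 140 x 70 mm high; origin under its centre
- calculator: bystander: grey desk calculator 130 x 78 x 14 mm lying flat; origin under its centre
- stapler: bystander: black stapler 130 x 34 x 50 mm high; origin under its centre
Not all that is in view belongs to the job. What is shaped like the stand but turquoise is not meant.

How it is judged:
By the outcome, as a careful person would: the job done as asked, in the order asked, and still so for the second after the job is handed in, with the robot touching nothing.
It also fails if it takes over 72 s, if anything falls off the work surface, if the arm or the gripper's body presses on something with over 40 N, if the wrist force passes 120 N, or if a joint passes its speed limit or range.

## Robot

A 7-joint arm with a two-finger parallel gripper is mounted at the origin on the work surface. World frame = base frame: x ahead of the robot, y to its left, z up, the work surface at z = 0. Lengths are in m, angles in rad, forces in N, time in s.
With the tool pointing down it reaches from about 0.425 to 0.875 m from the base axis. Payload 4.7 kg.
Tool frame: the origin (TCP) lies on the centre line of the jaws, within the pads' length; the fingertips stand 14 mm ahead of it and the grasp point (between the pads) lies 5 mm behind it; z points along the fingers, x is the direction in which the jaws open and shut, and the axes are right-handed (so a half turn about z gives the same grasp; the last joint's range is limited). The gripper opens to 87 mm and grips with 3 to 60 N. Pads are 19 mm wide; open, the fingers measure 117 mm over their backs; the gripper's body (75 mm by 190 mm) begins 51 mm behind the grasp point.
Start: joints at [-1.234, 0.321, -0.07, 1.45, 0.023, 1.371, -0.057], TCP at [0.206, 0.616, 0.204] pointing down, gripper open.
Joint ranges: [-2.86, 2.86], [-0.3, 2.09], [-1.38, 1.24], [0.06, 2.45], [-1.56, 4.7], [0.09, 2.05], [-2.69, 2.69]. Speed limits (rad/s): [2.57, 2.57, 3.14, 3.14, 3.14, 3.14, 3.14].

## Interface

Orientations are given as a rotation vector (axis times angle).
In Python, from bench import ctrl gives the robot as it stands.
- The arm moves only by the tool drive_tool, never from a script. Its argument "rows" is a list that holds one entry, the list of rows, each a list of 5 numbers: the shift along the tool's x, y, z scaled (see below), then the turn about the tool's z scaled (see below), then the closure in counts, from 0 (fully open) to 255 (shut). In form: [[[dx, dy, dz, spin, jaw], ...]]. A call has 1 to 20 rows; each row is the pose to reach, as a shift and turn from the pose commanded when the call began, along the tool's axes at that moment, turning the shorter way round; what a row does not reach only later rows make up. The controller multiplies each number of a shift by 300 mm and each number of a turn by pi rad. A row lasts 1/8 s, in which the tool goes at most 62.5 mm and 10.7 degrees, less where a joint would pass 70% of its speed; a pose out of reach is approached as far as the arm can. A call with a number of a shift or a turn outside -1 to 1 is refused whole. A call with a gripper value outside its range is refused whole. The fingers move at their own pace and stop on an object; "grip_force" is the grip in N (left out, the last holds). Time passes only in rows, so rows that repeat a pose let the fingers close. It gives the time, the measured TCP pose, the force and the opening at its end, in the units of the state.
- ctrl.get_state(): the state, without advancing time (a new reading comes with each control period).
- ctrl.get_image(name): name is "scene" or "top" or "wrist"; returns a dict with "img" (480x640x3 uint8, blue, green, red), "camera_matrix" (3x3 intrinsics, pixels), "R" (3x3) and "t" (3): a world point X has camera coordinates R X + t. Camera axes: x right, y down, z forward; pixel columns grow to the right and rows downward; lengths in m; the calibration is good to about 2 mm. A picture is of the moment at which its call begins. There is no depth.
- ctrl.close_job(): hands the job in, once; it reports no verdict.
The state is a dict: "time": time; "joint_positions": joint angles; "qd": joint speeds; "joint_torque": joint torques, N m; "position": TCP position; "tool_rot": TCP orientation; "ft_force": force on the tool from outside, world axes, zero at the start; "torque": the same for the moment, N m; "grip_width": opening from 0.0 (shut) to 1.0 (fully open).
Only numpy, scipy, OpenCV 4.12 (cv2) and the standard library are available. Lean on these libraries where they do the work, as an engineer would, in place of code of your own. Each camera call takes 0.05 s, during which the arm holds its last target.

## Working session

There is one attempt and no reset: what is moved stays moved. The work goes in short steps, Python scripts to look and compute and a tool call to move; the robot and the scene stay as the last step left them, time stands still between calls to the robot, and variables do not carry over. Pictures are saved under pics/ and viewed, and the job is handed in when it is done.

Besides the shell and the picture viewer there is one more tool, called after "Emit:" as name(argument=value, ...) on one line, values as JSON. drive_tool: Moves the arm, as the interface text tells. Its arguments: {"type":"object","properties":{"rows":{"type":"array"},"grip_force":{"type":"number"}},"required":["rows"]}

```bash
ls; mkdir -p pics; cat > h.py <<'E'
import sys; sys.path.insert(0,'.')
import numpy as np, cv2
from bench import ctrl
def snap(n,f):
    d=ctrl.get_image(n); cv2.imwrite('pics/'+f+'.png',d['img']); np.savez('pics/'+f+'.npz',img=d['img'],K=d['camera_matrix'],R=d['R'],t=d['t']); return d
def load(f): return np.load('pics/'+f+'.npz')
def ray(d,uv):
    K,R,t=np.array(d['K']),np.array(d['R']),np.array(d['t']).ravel()
    v=R.T@np.linalg.inv(K)@np.array([uv[0],uv[1],1.]); return -R.T@t, v/np.linalg.norm(v)
def onz(d,uv,z):
    c,v=ray(d,uv); return c+v*(z-c[2])/v[2]
def proj(d,X):
    K,R,t=np.array(d['K']),np.array(d['R']),np.array(d['t']).ravel()
    p=K@(R@np.array(X)+t); return p[:2]/p[2]
def tri(pairs):
    A=np.zeros((3,3));b=np.zeros(3)
    for d,uv in pairs:
        c,v=ray(d,uv);P=np.eye(3)-np.outer(v,v);A+=P;b+=P@c
    return np.linalg.solve(A,b)
E
python3 - <<'E'
from h import *
for n in ('scene','top','wrist'):
    d=snap(n,n+'0'); print(n,np.array(d['camera_matrix'])[[0,1,0,1],[0,1,2,2]],-np.array(d['R']).T@np.array(d['t']).ravel())
s=ctrl.get_state(); print(s)
E
```

```text
pics
scene [484.75348741 484.75348741 317.36133945 240.04103394] [1.20982085 0.54924937 1.01737535]
top [517.34441028 517.34441028 325.01141971 240.57934986] [0.44680354 0.03403165 1.25137234]
wrist [387.27218242 387.27218242 316.19366834 239.12528652] [0.13061952 0.64280259 0.38453713]
{'time': 0.15, 'joint_positions': array([-1.23389081,  0.32165757, -0.07008545,  1.45141112,  0.02259417,
        1.37078907, -0.05691979]), 'qd': array([ 0.00045699, -0.00270014,  0.00049229, -0.00264572,  0.00130727,
       -0.00054891,  0.00195493]), 'joint_torque': array([-2.48021443e-04, -4.91801977e+01, -4.04804321e-01, -3.12872815e+01,
       -6.40437123e-02,  4.06632212e-02,  1.21346602e-04]), 'position': array([0.20609869, 0.61598556, 0.20330143]), 'tool_rot': array([ 2.54880339e+00,  1.83504004e+00, -1.80742415e-03]), 'ft_force': array([1.26098313, 0.51371481, 0.02782699]), 'torque': array([ 0.02664503,  0.00202423, -0.04283327]), 'grip_width': 0.9999207521130298}
```

View pics/scene0.png

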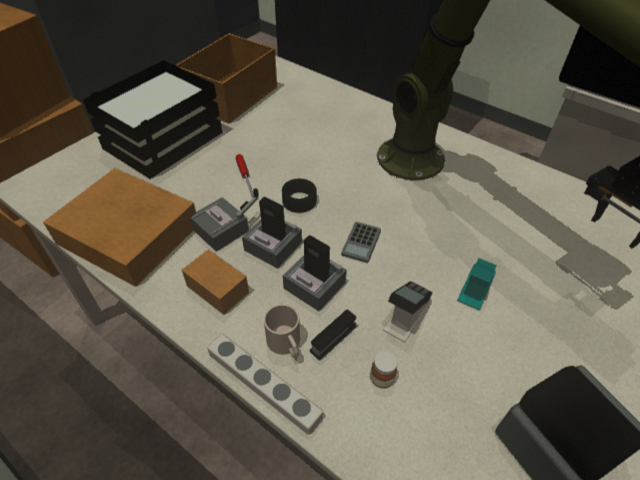

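View pics/top0.png

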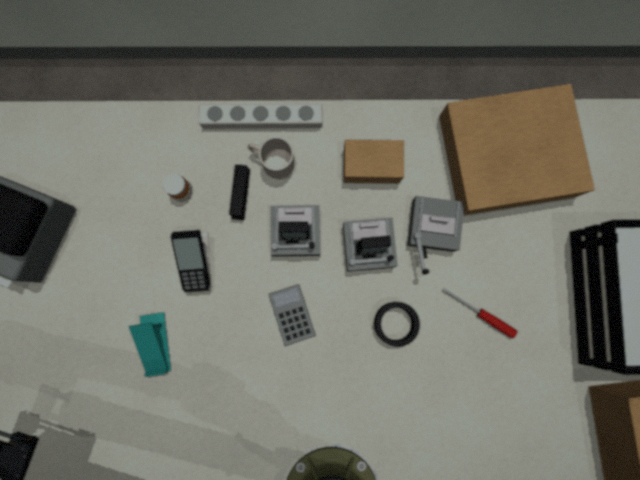

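View pics/wrist0.png

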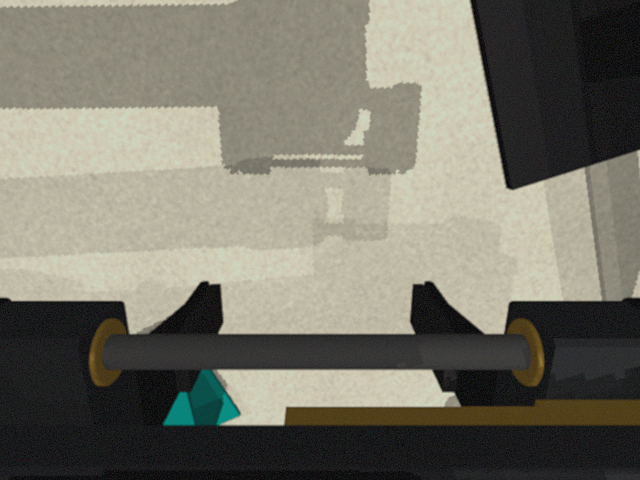

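The empty dock is the rightmost of the row in the top view, at about (435,223), with its bar pointing to the front and no terminal in it. The ones at (295,232) and (371,245) hold terminals. The terminal lies on the light stand at about (190,262). The turquoise shape at (150,345) is the decoy. Next I'll check enlarged crops.

```bash
python3 - <<'E'
from h import *
t=load('top0')['img'];s=load('scene0')['img']
def c(i,x,y,w,h,W,H): return cv2.resize(i[y:y+h,x:x+w],(W,H),interpolation=cv2.INTER_CUBIC)
g=lambda i: np.clip(i.astype(float)*1.5,0,255).astype(np.uint8)
a=np.hstack([c(t,390,185,90,110,390,477),c(t,150,215,90,110,390,477)])
cv2.imwrite('pics/c1.png',g(a))
b=np.hstack([c(s,180,180,90,80,400,356),c(s,370,260,90,80,400,356)])
cv2.imwrite('pics/c2.png',g(b))
E
```

```text
(no output)
```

View pics/c1.png

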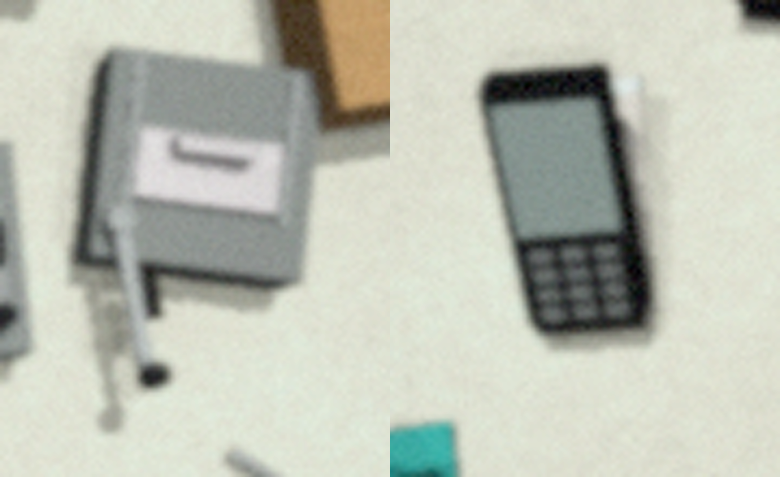

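View pics/c2.png

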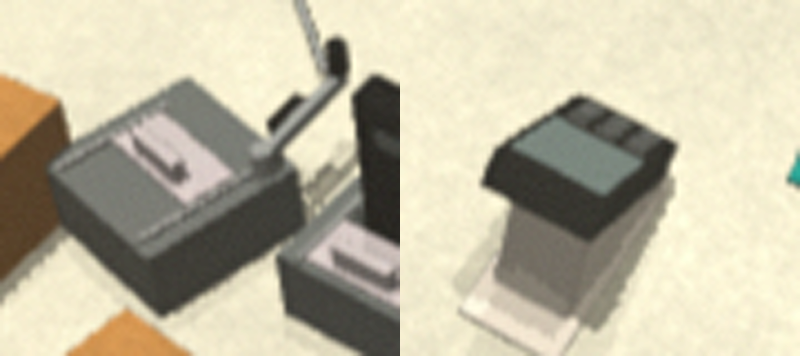

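```bash
python3 - <<'E'
from h import *
from scipy.spatial.transform import Rotation as R
d=load('top0')
f=lambda x,y,ox,oy:(ox+x/4.333,oy+y/4.336)
for n,p,z in [('TL',(112,52),.055),('TR',(318,75),.055),('BR',(297,285),.055),('shut',(210,170),.0585),('ridge',(212,155),.0765),('hinge',(122,215),.075),('knob',(155,375),.097)]:
    print(n,onz(d,f(*p,390,185),z))
for n,p,z in [('hL',(485-390,80),.128),('hR',(605-390,70),.128),('fL',(543-390,330),.042),('fR',(645-390,325),.042)]:
    print(n,onz(d,f(*p,150,215),z))
s=ctrl.get_state(); print(R.from_rotvec(s['tool_rot']).as_matrix().round(3))
w=load('wrist0'); M=R.from_rotvec(s['tool_rot']).as_matrix()
Rc=np.array(w['R']); print('cam axes in tool',(M.T@Rc.T).round(3)); print('cam pos in tool',M.T@(-Rc.T@w['t'].ravel()-s['position']))
E
```

```text
TL [ 0.68679905 -0.20803676  0.055     ]
TR [ 0.6731053  -0.32034078  0.055     ]
BR [ 0.55837559 -0.30393534  0.055     ]
shut [ 0.62089202 -0.25834167  0.0585    ]
ridge [ 0.62631801 -0.25530717  0.0765    ]
hinge [ 0.5948111  -0.20641928  0.075     ]
knob [ 0.50856001 -0.21625796  0.097     ]
hL [0.59603461 0.34238112 0.128     ]
hR [0.60050595 0.28246827 0.128     ]
fL [0.47254666 0.33232521 0.042     ]
fR [0.47454054 0.27811342 0.042     ]
[[ 0.317  0.948 -0.   ]
 [ 0.948 -0.317 -0.001]
 [-0.001  0.    -1.   ]]
cam axes in tool [[ 1.     0.     0.001]
 [-0.     0.957  0.291]
 [-0.    -0.291  0.957]]
cam pos in tool [ 0.00122055 -0.0800731  -0.18124417]
```

Emit:
drive_tool(rows=[[[-0.08,0.15,-0.08,-0.02,0],[-0.2,0.4,-0.15,-0.06,0],[-0.33,0.63,-0.15,-0.1,0],[-0.33,0.63,-0.15,-0.12,0],[-0.33,0.63,-0.15,-0.12,0]]])

```text
time: 0.78
position: [0.3579, 0.4591, 0.2495]
tool_rot: [2.168, 2.271, 0.001]
ft_force: [0.0, 0.9, 0.2]
grip_width: 1.0
```

```bash
cat >> h.py <<'E'
from scipy.spatial.transform import Rotation as Ro
def plan(P,yaw=None,s=None):
    "units to take the TCP (as measured) to world P, tool-x yaw deg"
    s=s or ctrl.get_state(); M=Ro.from_rotvec(s['tool_rot']).as_matrix()
    y0=np.degrees(np.arctan2(M[1,0],M[0,0])); u=M.T@(np.array(P)-s['position'])/.3
    sp=0 if yaw is None else -((yaw-y0+180)%360-180)/180
    return u.round(4),round(sp,4)
def st():
    s=ctrl.get_state(); M=Ro.from_rotvec(s['tool_rot']).as_matrix()
    print('t',round(s['time'],2),'p',s['position'].round(4),'yaw',np.degrees(np.arctan2(M[1,0],M[0,0])).round(2),'zt',M[:,2].round(3),'F',s['ft_force'].round(2),'w',round(s['grip_width']*87,1)); return s
E
python3 -c "
from h import *
s=st();print(plan([.50,.31,.25],93,s))"
```

```text
t 0.78 p [0.3579 0.4591 0.2495] yaw 92.67 zt [ 0.002 -0.001 -1.   ] F [0.02 0.95 0.21] w 87.0
(array([-5.185e-01,  4.500e-01, -5.000e-04]), np.float64(-0.0018))
```

Emit:
drive_tool(rows=[[[-0.17,0.15,0,0,0],[-0.34,0.3,0,0,0],[-0.52,0.45,0,0,0],[-0.52,0.45,0,0,0],[-0.52,0.45,0,0,0]]])

```text
time: 1.4
position: [0.4973, 0.3141, 0.2488]
tool_rot: [-2.162, -2.278, 0.001]
ft_force: [-0.7, 0.8, -0.0]
grip_width: 1.001
```

```bash
python3 -c "
from h import *
snap('wrist','w1');st()"
```

```text
t 1.45 p [0.496  0.316  0.2488] yaw 93.2 zt [-0.001  0.001 -1.   ] F [ 0.19  0.68 -0.3 ] w 87.0
```

View pics/w1.png

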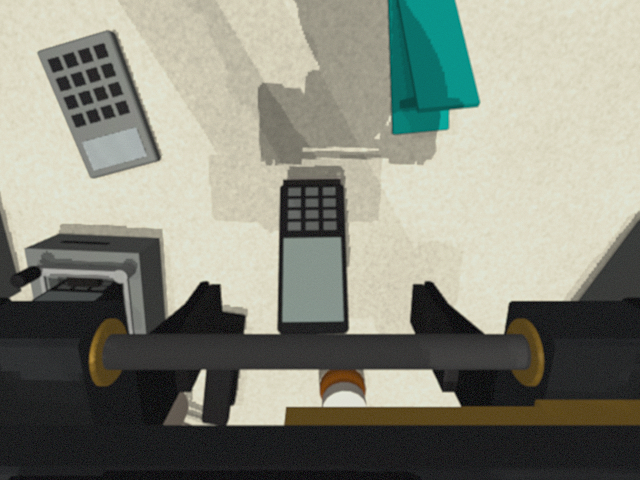

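The wrist view shows the terminal's top face with its foot corners at about (283,182) and (343,182), and its head corners at about (279,330) and (348,331). Image down is world +x. Now I'll measure it with a dark mask.

```bash
python3 - <<'E'
from h import *
d=load('w1'); im=d['img']; g=cv2.cvtColor(im,cv2.COLOR_BGR2GRAY)
for r in (185,195,215,230,250,270,290,310,325):
    row=g[r].astype(int); print(r,[ (x) for x in range(270,360) if (row[x]<75)!=(row[x-1]<75)][:1],[ (x) for x in range(270,360) if (row[x]<75)!=(row[x-1]<75)][-1:], row[275:285:2],row[340:356:2])
for c in (290,312,335):
    print(c,g[172:192,c], g[322:336,c])
E
```

```text
185 [283] [343] [196 197 195 156  56] [ 32  71 145 195 193 193 190 192]
195 [281] [344] [197 199 166  24  36] [ 38  30  98 179 188 190 192 190]
215 [280] [345] [193 201 130  20  34] [ 25  32  67 122 176 188 193 192]
230 [280] [345] [213 211 113  31  25] [ 25  23  50 133 178 219 215 214]
250 [280] [346] [219 215  90  28 100] [130  47  32 106 140 179 214 214]
270 [279] [346] [220 202  63  35 112] [140  74  21 108 203 207 205 209]
290 [279] [347] [216 179  36  45 122] [146 108  18  62 192 211 210 208]
310 [279] [348] [217 161  23  45 135] [144 132  44  24 135 206 211 212]
325 [278] [348] [215 122  27  29  30] [ 28  33  31  21 120 224 221 217]
290 [119 119 120 118 115 114 112  89  50  26  34  34  30  24  33  49  81  99
 100  99] [80 40 36 39 34 30 34 33 31 30 33 34 38 45]
312 [119 120 117 119 116 116 105  72  37  28  36  38  29  23  28  65  88  98
  95  97] [58 29 28 34 33 25 38 32 32 34 27 38 43 48]
335 [118 120 116 116 113 119  98  53  31  33  37  30  25  28  40  54  64  73
  67  70] [53 25 35 32 28 26 34 37 27 31 37 61 66 55]
```

```bash
python3 - <<'E'
from h import *
d=load('w1')
P=lambda s,y,h: None
for r,l,rr in [(195,279.7,344.3),(230,279.3,345.7),(270,278.5,346.8),(310,277.9,348.4),(325,277.2,348.8)]:
    m=(l+rr)/2
    # slope plane z = zf + tan35*(x-xf), through top foot edge xf,z=.0418
    xf=.474; c,v=ray(d,(m,r)); T=np.tan(np.radians(35))
    k=(.0418+T*(c[0]-xf)-c[2])/(v[2]-T*v[0]); p=c+k*v; print(r,p, 'w', k*np.linalg.norm((np.linalg.inv(d['K'])@[rr-l,0,0]))*(np.array(d['R'])@v)[2])
for uv in [(283,181),(343,181),(313,183)]: print(onz(d,uv,.0418))
for X in ([.474,.31,.0418],[.590,.31,.1279],[.480,.31,.022]): print(proj(d,X))
E
```

```text
195 [0.48734973 0.31097407 0.05114758] w 0.06386487604089534
230 [0.51734612 0.31315262 0.07215128] w 0.06369385970964127
270 [0.54953278 0.3150985  0.09468862] w 0.06336246516261787
310 [0.57965827 0.3172346  0.11578272] w 0.06332338509544708
325 [0.59047843 0.3177017  0.12335908] w 0.06355177121661026
[0.47644191 0.28123698 0.0418    ]
[0.47326212 0.3412955  0.0418    ]
[0.47685625 0.31136592 0.0418    ]
[311.78240039 180.08328809]
[304.2070853  326.70526911]
[311.68943421 183.06259505]
```

Emit:
drive_tool(rows=[[[-0.2,0.02,0,0.02,0],[-0.4,0.05,0,0.04,0],[-0.6,0.08,0,0.06,0],[-0.8,0.11,0,0.06,0],[-1.0,0.15,0,0.06,0],[-1.0,0.15,0,0.06,0]]])

```text
time: 2.2
position: [0.5588, 0.0138, 0.2494]
tool_rot: [2.37, 2.06, -0.0]
ft_force: [0.2, 0.7, -0.4]
grip_width: 0.996
```

```bash
python3 -c "
from h import *
s=st();print(plan([.57,-.25,.25],82.5,s))"
```

```text
t 2.2 p [0.5588 0.0138 0.2494] yaw 82.0 zt [ 0.001 -0.001 -1.   ] F [ 0.19  0.75 -0.37] w 86.7
(array([-8.656e-01,  1.594e-01, -8.000e-04]), np.float64(-0.0028))
```

Emit:
drive_tool(rows=[[[-0.2,0.03,0,0,100],[-0.4,0.07,0,0,200],[-0.6,0.11,0,0,255],[-0.8,0.15,0,0,255],[-0.87,0.16,0,0,255],[-0.87,0.16,0,0,255]]])

```text
time: 2.95
position: [0.5718, -0.2465, 0.2486]
tool_rot: [-2.364, -2.068, -0.0]
ft_force: [-0.7, 0.9, -0.3]
grip_width: 0.402
```

```bash
python3 -c "
from h import *
snap('wrist','w2');st()"
```

```text
t 3.0 p [ 0.5723 -0.2446  0.2486] yaw 82.5 zt [-0.     0.002 -1.   ] F [-0.58  1.19 -0.52] w 31.0
```

View pics/w2.png

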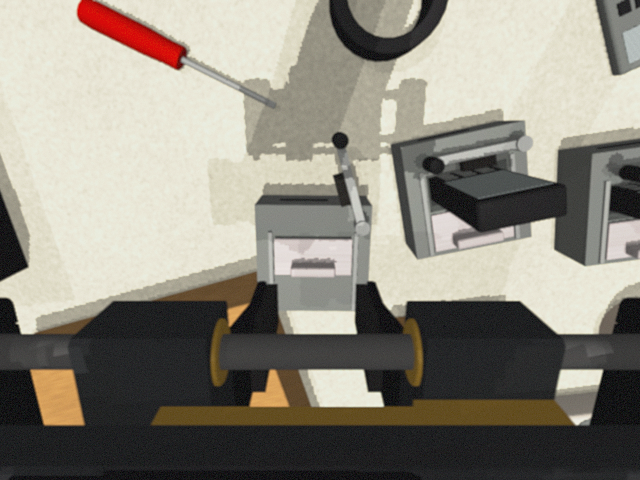

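The wrist view shows the empty dock with its slot shuttered. The shutter plate spans about (274–352, 236–276), the ridge is at (313,265), the hinge at (362,229) and the knob at (340,140). I'll enlarge it for corners.

```bash
python3 - <<'E'
from h import *
im=load('w2')['img'][120:320,240:390]
im=np.clip(im.astype(float)*1.3,0,255).astype(np.uint8)
cv2.imwrite('pics/c3.png',cv2.resize(im,(450,600),interpolation=cv2.INTER_CUBIC))
E
```

```text
(no output)
```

View pics/c3.png

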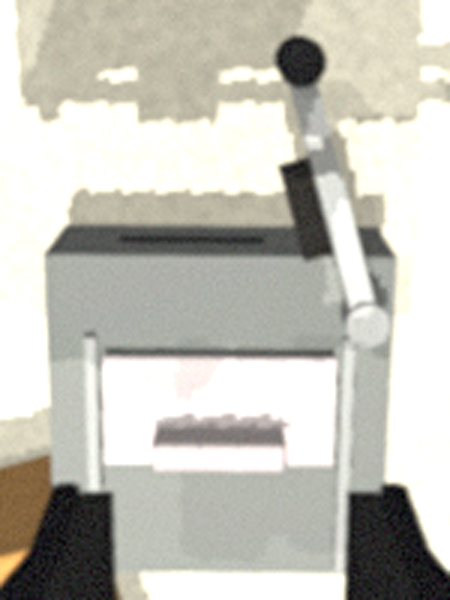

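```bash
python3 - <<'E'
from h import *
d=load('w2')
f=lambda x,y:(240+x/3,120+y/3)
L=dict(FL=((50,254),.055),FR=((392,256),.055),pFL=((102,355),.0585),pFR=((336,355),.0585),pBL=((103,465),.0585),pBR=((336,465),.0585),hinge=((369,325),.075),knob=((301,60),.097),ridge=((220,458),.0765),back=((229,571),.055))
W={}
for n,(p,z) in L.items(): W[n]=onz(d,f(*p),z); print(n,W[n].round(4))
for a,b in (('FL','FR'),('pFL','pFR'),('pBL','pBR')):
    v=W[b]-W[a]; print(a,np.degrees(np.arctan2(v[1],v[0]))-90,np.linalg.norm(v))
def model(o,yaw):
    c,s=np.cos(yaw),np.sin(yaw); return lambda x,y:np.array(o)+[c*x-s*y,s*x+c*y]
from scipy.optimize import least_squares
obs=dict(FL=(-50,-58),FR=(-50,58),pFL=(-29+0,-39),pFR=(-29,39),hinge=(-32,47))
# plate centre unknown -> use only block + hinge + plate y
def res(q):
    m=model(q[:2],q[2]); r=[]
    for n in ('FL','FR','hinge'): r+=list(m(*np.array(obs[n])/1e3)-W[n][:2])
    R=np.array([[np.cos(q[2]),np.sin(q[2])],[-np.sin(q[2]),np.cos(q[2])]])
    for n,y in (('pFL',-.039),('pFR',.039),('pBL',-.039),('pBR',.039)): r.append((R@(W[n][:2]-q[:2]))[1]-y)
    r.append((R@(W['ridge'][:2]-q[:2]))[0]-.010)
    r.append((R@(W['back'][:2]-q[:2]))[0]-.065)
    return np.array(r)
o=least_squares(res,[.62,-.25,-.1]); print(o.x,np.degrees(o.x[2]),(o.fun*1e3).round(1))
q=o.x; R=np.array([[np.cos(q[2]),np.sin(q[2])],[-np.sin(q[2]),np.cos(q[2])]])
for n in W: print(n,(R@(W[n][:2]-q[:2])*1e3).round(1))
E
```

```text
FL [ 0.5628 -0.3027  0.055 ]
FR [ 0.5784 -0.1914  0.055 ]
pFL [ 0.5982 -0.2909  0.0585]
pFR [ 0.6086 -0.2135  0.0585]
pBL [ 0.6372 -0.297   0.0585]
pBR [ 0.6479 -0.2177  0.0585]
hinge [ 0.595 -0.203  0.075]
knob [ 0.5102 -0.2162  0.097 ]
ridge [ 0.6329 -0.2558  0.0765]
back [ 0.6848 -0.2597  0.055 ]
FL -7.982486050350133 0.11235002900320229
pFL -7.649754161825058 0.07813804320335252
pBL -7.65937462887976 0.0801015208877854
[ 0.62063051 -0.254263   -0.13872117] -7.9481373592455355 [ 0.3 -2.1  0.8  1.5  0.4 -0.3 -0.4 -0.3 -1.1  1.   2.4 -0.7]
FL [-50.6 -55.9]
FR [-50.6  56.4]
pFL [-17.1 -39.4]
pFR [-17.5  38.7]
pBL [ 22.4 -40.1]
pBR [22. 40.]
hinge [-32.5  47.2]
knob [-114.7   22.4]
ridge [12.4  0.2]
back [64.3  3.5]
```

```bash
cat >> h.py <<'E'
DO=np.array([.6206,-.2543]);DY=np.radians(-7.9)
def dock(x,y,z):
    c,s=np.cos(DY),np.sin(DY); x/=1e3;y/=1e3
    return np.array([DO[0]+c*x-s*y,DO[1]+s*x+c*y,z/1e3])
def indock(P):
    c,s=np.cos(DY),np.sin(DY); v=np.array(P[:2])-DO
    return np.array([c*v[0]+s*v[1],-s*v[0]+c*v[1],P[2]])*1e3
E
python3 -c "
from h import *
s=st();print(indock(s['position']))
for p in ((-14,0,110),(-14,0,77.5),(20,0,77.5),(36,0,77.5)): print(plan(dock(*p),82.1,s))"
```

```text
t 3.0 p [ 0.5723 -0.2446  0.2486] yaw 82.5 zt [-0.     0.002 -1.   ] F [-0.58  1.19 -0.52] w 31.0
[-49.16870772   2.93726745 248.60997526]
(array([-0.0116,  0.1174,  0.4619]), np.float64(0.0022))
(array([-0.0118,  0.1175,  0.5703]), np.float64(0.0022))
(array([-0.0126,  0.2308,  0.5702]), np.float64(0.0022))
(array([-0.0129,  0.2841,  0.5702]), np.float64(0.0022))
```

Emit:
drive_tool(rows=[[[-0.01,0.115,0.2,0,255],[-0.01,0.115,0.38,0,255],[-0.01,0.115,0.46,0,255],[-0.01,0.115,0.46,0,255]]], grip_force=10)

```text
time: 3.5
position: [0.6047, -0.2504, 0.1085]
tool_rot: [-2.356, -2.07, 0.001]
ft_force: [-0.8, 1.2, 0.7]
grip_width: 0.009
```

```bash
python3 -c "
from h import *
s=st();print(indock(s['position']))
snap('wrist','w3')
for p in ((-14,0,77.5),(20,0,77.5),(36,0,77.5)): print(plan(dock(*p),82.1,s))"
```

```text
t 3.5 p [ 0.6047 -0.2504  0.1085] yaw 82.6 zt [-0.004  0.004 -1.   ] F [-0.77  1.15  0.68] w 0.7
[-16.33047462   1.69457606 108.46252677]
(array([-0.006 ,  0.0082,  0.1032]), np.float64(0.0028))
(array([-0.007 ,  0.1215,  0.1026]), np.float64(0.0028))
(array([-0.0075,  0.1749,  0.1023]), np.float64(0.0028))
```

View pics/w3.png

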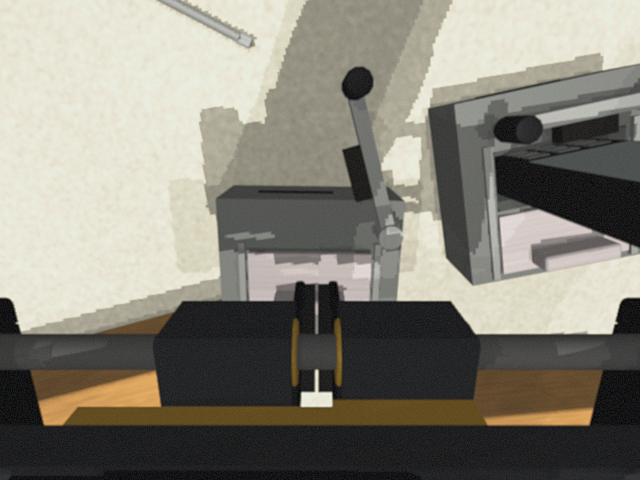

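The closed fingers at (317,290) are above the plate in front of the ridge. Next I'll descend and push.

Emit:
drive_tool(rows=[[[-0.005,0.005,0.06,0,255],[-0.005,0.005,0.1,0,255],[-0.005,0.005,0.1,0,255],[-0.005,0.035,0.1,0,255],[-0.005,0.07,0.1,0,255],[-0.005,0.1,0.1,0,255],[-0.005,0.13,0.1,0,255],[-0.005,0.15,0.1,0,255],[-0.005,0.155,0.1,0,255]]])

```text
time: 4.68
position: [0.6511, -0.2634, 0.081]
tool_rot: [-2.365, -2.068, 0.0]
ft_force: [-0.4, -0.7, -0.6]
grip_width: 0.001
```

```bash
python3 -c "
from h import *
s=st();print(indock(s['position']))"
```

```text
t 4.67 p [ 0.6511 -0.2634  0.081 ] yaw 82.32 zt [-0. -0. -1.] F [-0.43 -0.68 -0.65] w 0.1
[31.50135544 -4.80526353 80.97490869]
```

Emit:
drive_tool(rows=[[[0,0.007,0,0,255],[0,0.014,0,0,255],[0,0.018,0,0,255],[0,0.018,0,0,255]]])

```text
time: 5.18
position: [0.6562, -0.2641, 0.0812]
tool_rot: [2.365, 2.067, 0.0]
ft_force: [-0.1, -0.1, -0.4]
grip_width: 0.004
```

```bash
python3 -c "
from h import *
s=st();print(indock(s['position']));snap('scene','s1');snap('top','t1')
im=load('s1')['img'][170:260,180:280];cv2.imwrite('pics/c4.png',cv2.resize(im,(700,630),interpolation=cv2.INTER_CUBIC)[:600])"
```

```text
t 5.17 p [ 0.6562 -0.2641  0.0812] yaw 82.31 zt [ 0.  0. -1.] F [-0.13 -0.12 -0.36] w 0.4
[36.57536046 -4.77233382 81.20459424]
```

View pics/c4.png

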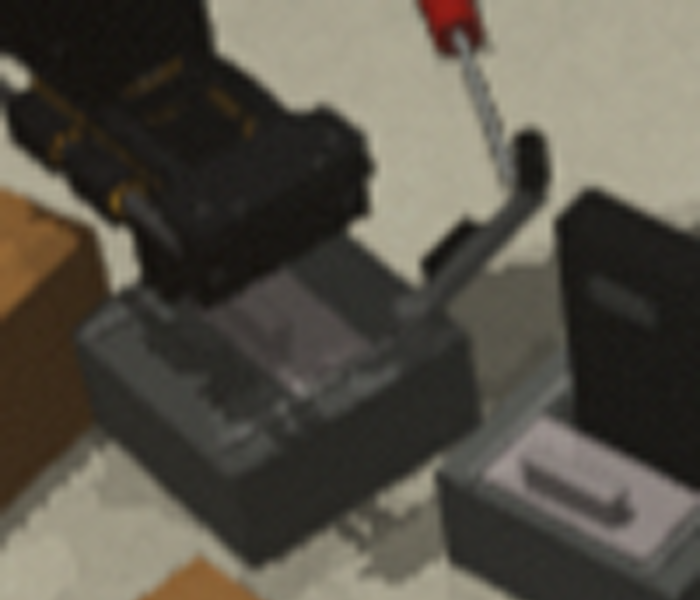

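```bash
python3 -c "
from h import *
snap('wrist','w4')
d=load('s1')
for n,p in dict(tcp=ctrl.get_state()['position'],ridge0=dock(10,0,76.5),ridge40=dock(50,0,76.5),pr0=dock(0,39,58.5),pr40=dock(40,39,58.5)).items():
  u=proj(d,p); print(n,u.round(1),((u-[180,170])*7).round())
"
```

```text
tcp [206.8 214.7] [188. 313.]
ridge0 [216.1 212.1] [252. 294.]
ridge40 [204.  219.2] [168. 344.]
pr0 [228.4 222.2] [339. 365.]
pr40 [216.5 229.5] [256. 416.]
```

View pics/w4.png

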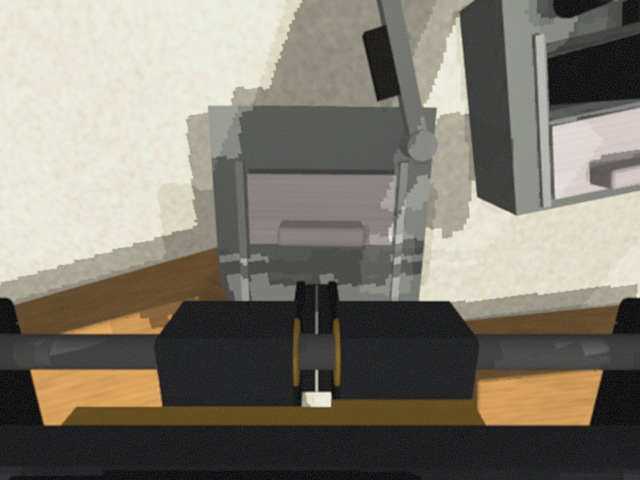

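View pics/s1.png

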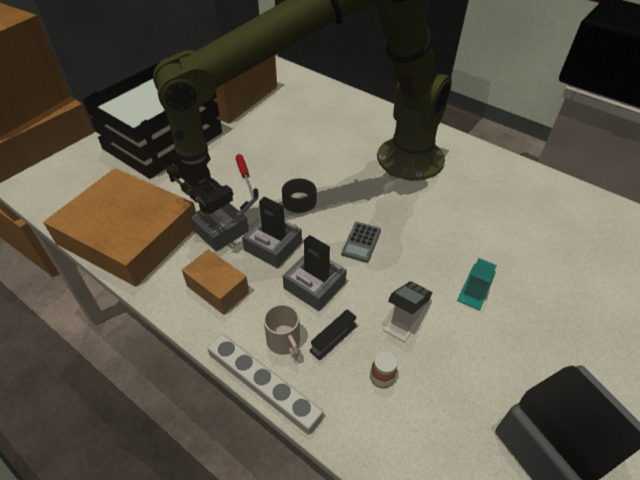

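```bash
python3 -c "
from h import *
d=load('w4'); print(indock(onz(d,(321,236),.0765)),indock(onz(d,(321,222),.0765)),indock(onz(d,(321,172),.0585)),indock(onz(d,(240,108),.055)))
s=ctrl.get_state();print('ridge pix',proj(d,dock(10,0,76.5)),'tip', proj(d,s['position']-[0,0,.014]))
d=load('w3');print('w3 ridge pix',proj(d,dock(10,0,76.5)),'tip',proj(d,np.array([.6047,-.2504,.1085-.014])),indock(onz(d,(310,250),.0585)))
"
```

```text
[11.54953433 -1.09406646 76.5       ] [ 4.31748825 -1.14914738 76.5       ] [-18.04689116  -1.09223403  58.5       ] [-49.71961749 -42.42396721  55.        ]
ridge pix [323.21278099 233.03404593] tip [313.66180238 275.21865907]
w3 ridge pix [310.53562361 304.50189644] tip [313.52662825 275.31261184] [-18.86112661  -0.66353265  58.5       ]
```

```bash
python3 -c "
from h import *
d=load('w4');s=ctrl.get_state();M=Ro.from_rotvec(s['tool_rot']).as_matrix()
for z in (.014,.008,0,-.01):
  for y in (-.0095,0,.0095): print(z,y,proj(d,s['position']+M@[0.004,y,z]).round(0))
im=d['img'][200:360,240:400];im=np.clip(im*2.5,0,255).astype(np.uint8);cv2.imwrite('pics/c5.png',cv2.resize(im,(600,600),interpolation=cv2.INTER_CUBIC))
"
```

```text
0.014 -0.0095 [321. 259.]
0.014 0 [321. 275.]
0.014 0.0095 [321. 291.]
0.008 -0.0095 [321. 263.]
0.008 0 [321. 280.]
0.008 0.0095 [321. 296.]
0 -0.0095 [321. 268.]
0 0 [321. 286.]
0 0.0095 [321. 303.]
-0.01 -0.0095 [322. 276.]
-0.01 0 [322. 294.]
-0.01 0.0095 [322. 312.]
```

View pics/c5.png

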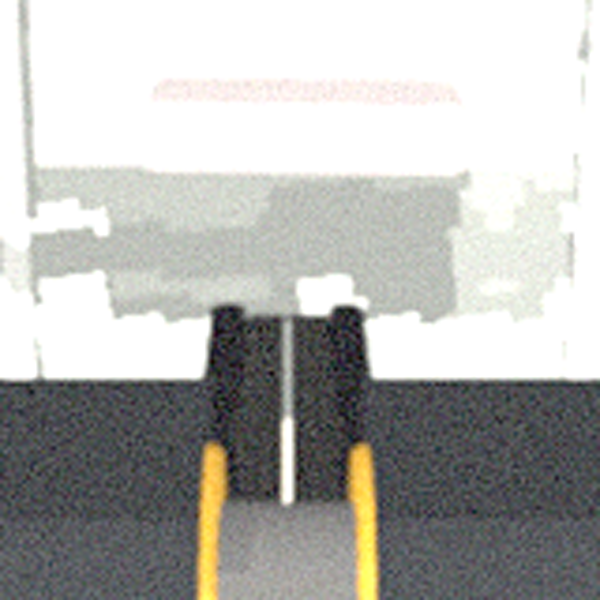

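```bash
python3 -c "
from h import *
d=load('s1');s=ctrl.get_state();M=Ro.from_rotvec(s['tool_rot']).as_matrix()
im=d['img'][140:240,150:270];im=np.clip(im*2.2,0,255).astype(np.uint8);im=cv2.resize(im,(720,600),interpolation=cv2.INTER_CUBIC)
for z,c in ((.014,(0,0,255)),(-.02,(0,255,0)),(-.056,(255,0,0))):
  for x in (-.015,.015):
   for y in (-.0095,.0095):
    u=(proj(d,s['position']+M@[x,y,z])-[150,140]+.5)*6; print(z,u.round()); cv2.circle(im,tuple(int(v) for v in u),3,c,-1)
cv2.imwrite('pics/c6.png',im)"
```

```text
0.014 [347. 446.]
0.014 [313. 466.]
0.014 [385. 479.]
0.014 [351. 500.]
-0.02 [335. 393.]
-0.02 [300. 413.]
-0.02 [374. 426.]
-0.02 [339. 447.]
-0.056 [321. 334.]
-0.056 [285. 354.]
-0.056 [361. 367.]
-0.056 [325. 388.]
```

View pics/c6.png

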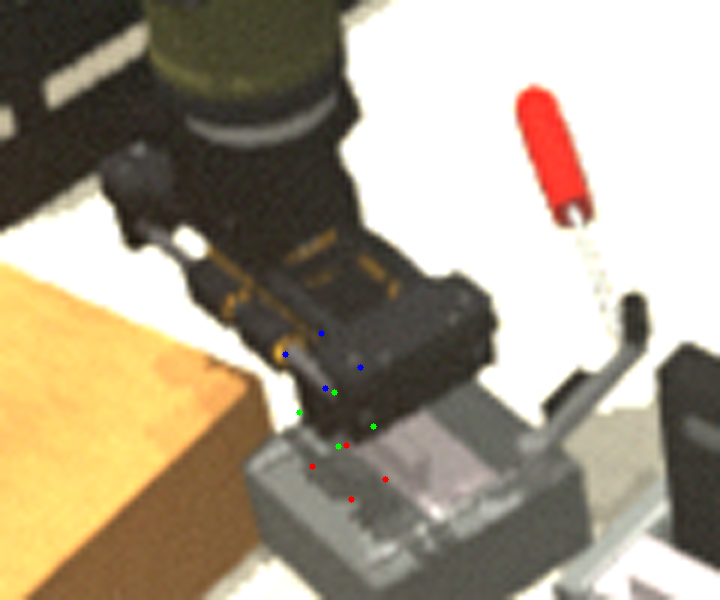

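Both views show the closed fingertips about 34 mm higher than the stated TCP-to-tip offset, so they passed over the ridge without touching it. I'll calibrate the tip height by touching the block top gently here, behind the ridge.

Emit:
drive_tool(rows=[[[0,0,0.05,0,255],[0,0,0.09,0,255],[0,0,0.115,0,255],[0,0,0.115,0,255],[0,0,0.115,0,255]]])

```text
time: 5.95
position: [0.6564, -0.2642, 0.0469]
tool_rot: [2.365, 2.067, 0.0]
ft_force: [-0.0, -0.1, 0.3]
grip_width: 0.003
```

```bash
python3 -c "
from h import *
s=st();snap('wrist','w5');snap('scene','s2')
im=load('s2')['img'][140:240,150:270];im=np.clip(im*2.2,0,255).astype(np.uint8);im=cv2.resize(im,(720,600),interpolation=cv2.INTER_CUBIC);cv2.imwrite('pics/c7.png',im)"
```

```text
t 5.95 p [ 0.6564 -0.2642  0.0469] yaw 82.31 zt [ 0.001 -0.    -1.   ] F [-0.03 -0.05  0.26] w 0.3
```

View pics/c7.png

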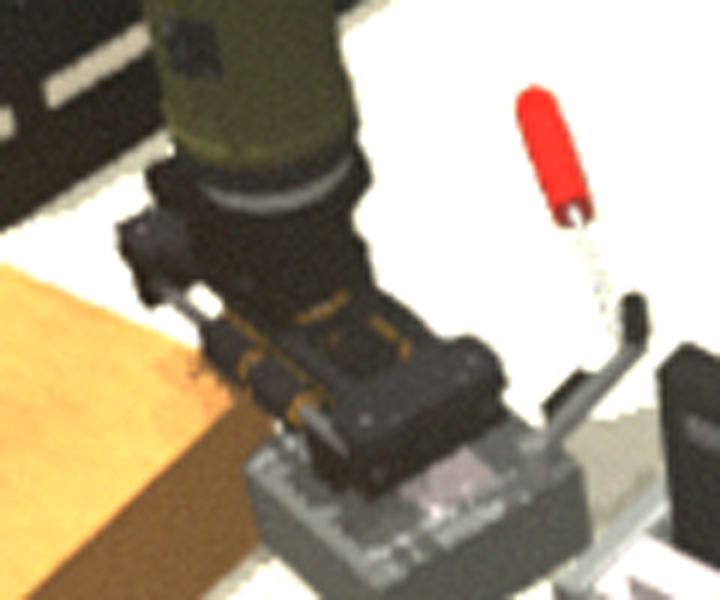

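View pics/w5.png

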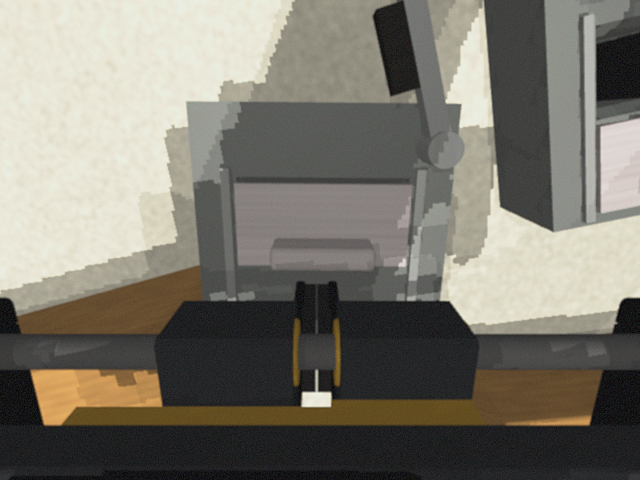

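```bash
python3 -c "
from h import *
d=load('s1');s=ctrl.get_state();M=Ro.from_rotvec(s['tool_rot']).as_matrix();p=np.array([.6562,-.2641,.0812])
im=d['img'][140:240,150:270];im=np.clip(im*2.2,0,255).astype(np.uint8);im=cv2.resize(im,(720,600),interpolation=cv2.INTER_CUBIC)
for z,c in ((-.02,(0,0,255)),(-.056,(0,255,0)),(-.09,(255,0,0))):
  P=[]
  for x,y in ((-.095,-.0375),(.095,-.0375),(.095,.0375),(-.095,.0375)):
    P.append((proj(d,p+M@[x,y,z])-[150,140]+.5)*6)
  cv2.polylines(im,[np.array(P).astype(int)],True,c,1)
cv2.imwrite('pics/c8.png',im)"
```

```text
(no output)
```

View pics/c8.png

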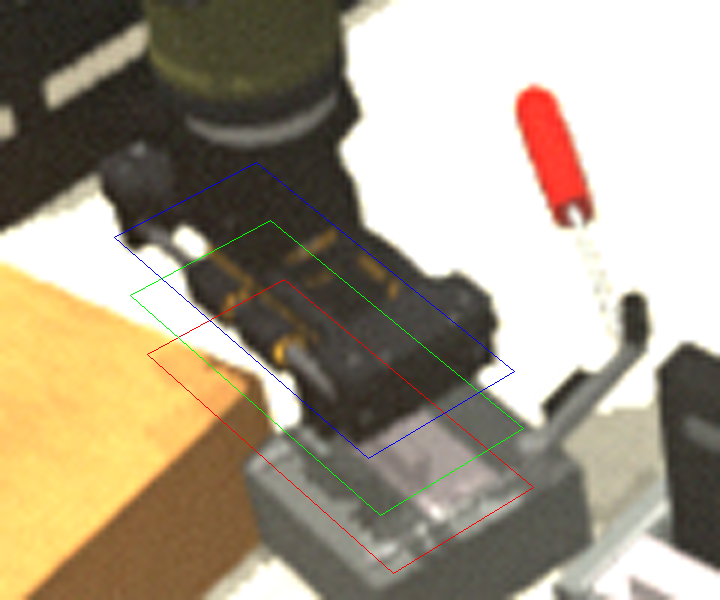

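The whole gripper, body and fingers, sits about 35 mm higher than the reported TCP implies, so the reported TCP carries an offset. I'll touch down in small steps to get it exactly.

Emit:
drive_tool(rows=[[[0,0,0.02,0,255],[0,0,0.02,0,255],[0,0,0.02,0,255]]])

```text
time: 6.42
position: [0.6561, -0.264, 0.0406]
tool_rot: [-2.365, -2.067, 0.0]
ft_force: [0.7, 0.4, -0.6]
grip_width: 0.008
```

Emit:
drive_tool(rows=[[[0,0,0.008,0,255],[0,0,0.008,0,255]]])

```text
time: 6.68
position: [0.656, -0.264, 0.038]
tool_rot: [-2.365, -2.067, 0.0]
ft_force: [0.1, -0.4, 0.0]
grip_width: 0.006
```

Emit:
drive_tool(rows=[[[0,0,0.007,0,255],[0,0,0.007,0,255]]])

```text
time: 6.92
position: [0.6564, -0.2642, 0.0372]
tool_rot: [2.365, 2.067, 0.001]
ft_force: [-1.5, 0.8, 5.4]
grip_width: 0.005
```

Contact came at reported z = 0.0373 with the block top at 0.055, so the tip is at reported z + 17.8 mm. Next I'll go back over to the front of the ridge and push properly.

Emit:
drive_tool(rows=[[[0,0,-0.06,0,255],[0,0,-0.13,0,255],[0.005,-0.06,-0.13,0,255],[0.01,-0.12,-0.13,0,255],[0.01,-0.18,-0.13,0,255],[0.01,-0.18,-0.13,0,255],[0.01,-0.18,-0.08,0,255],[0.01,-0.18,-0.035,0,255],[0.01,-0.18,-0.032,0,255],[0.01,-0.18,-0.032,0,255]]])

```text
time: 8.18
position: [0.603, -0.254, 0.0453]
tool_rot: [-2.365, -2.067, 0.001]
ft_force: [0.5, 1.1, 0.2]
grip_width: 0.008
```

```bash
python3 -c "
from h import *
s=st();print(indock(s['position']));snap('wrist','w6')"
```

```text
t 8.18 p [ 0.603  -0.254   0.0453] yaw 82.31 zt [-0.001 -0.    -1.   ] F [0.52 1.15 0.2 ] w 0.7
[-17.45519515  -2.08092671  45.25075611]
```

View pics/w6.png

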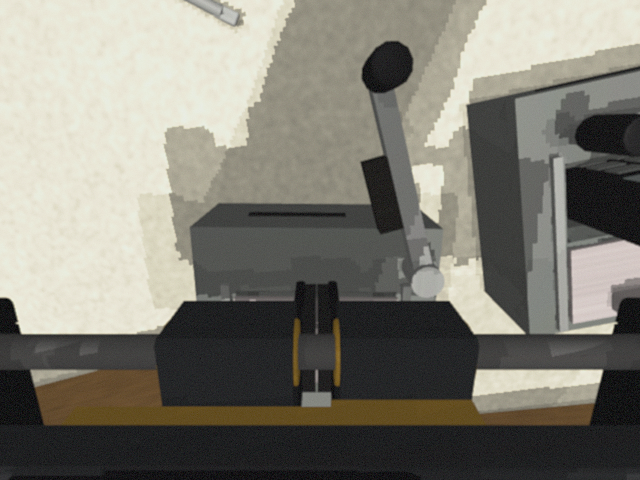

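Emit:
drive_tool(rows=[[[0,0.03,0,0,255],[0,0.06,0,0,255],[0,0.09,0,0,255],[0,0.12,0,0,255],[0,0.15,0,0,255],[0,0.15,0,0,255]]])

```text
time: 8.98
position: [0.6486, -0.2598, 0.0456]
tool_rot: [2.365, 2.068, 0.001]
ft_force: [-0.2, -0.3, -0.1]
grip_width: 0.007
```

```bash
python3 -c "
from h import *
s=st();print(indock(s['position']));snap('wrist','w7');snap('scene','s3')
im=load('s3')['img'][140:240,150:270];im=np.clip(im*2.2,0,255).astype(np.uint8);im=cv2.resize(im,(720,600),interpolation=cv2.INTER_CUBIC);cv2.imwrite('pics/c9.png',im)"
```

```text
t 8.97 p [ 0.6486 -0.2598  0.0456] yaw 82.34 zt [ 0.001 -0.    -1.   ] F [-0.23 -0.26 -0.08] w 0.6
[28.49499114 -1.57637009 45.57333907]
```

View pics/w7.png

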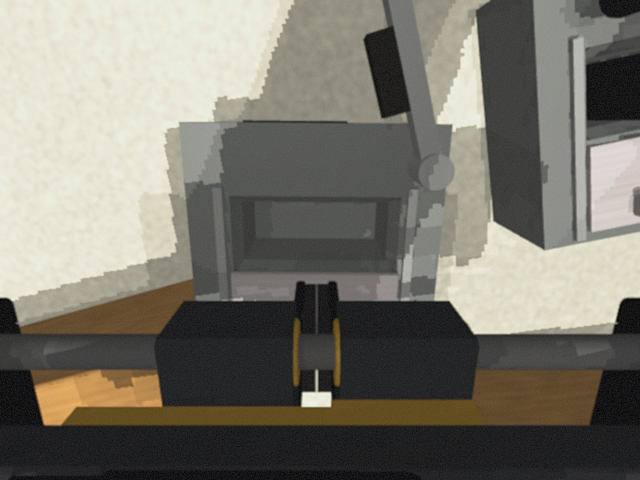

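View pics/c9.png

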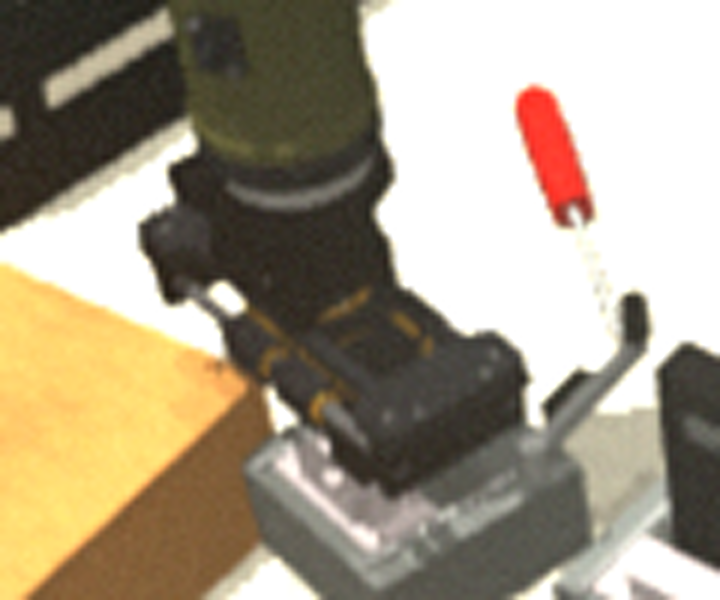

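Pushing works. The slot is now visible at about (232–402, 195–272) in the wrist view. I'll continue to the stop.

Emit:
drive_tool(rows=[[[0,0.01,0,0,255],[0,0.02,0,0,255],[0,0.025,0,0,255],[0,0.025,0,0,255]]])

```text
time: 9.57
position: [0.653, -0.2607, 0.0456]
tool_rot: [-2.363, -2.064, 0.003]
ft_force: [-5.9, 0.7, 4.3]
grip_width: 0.006
```

```bash
python3 -c "
from h import *
s=st();print(indock(s['position']));snap('wrist','w8')
d=load('w8');print([indock(onz(d,(316,r),.0585)) for r in (240,250,260,270)])"
```

```text
t 9.57 p [ 0.653  -0.2607  0.0456] yaw 82.28 zt [-0.004  0.002 -1.   ] F [-5.92  0.71  4.27] w 0.5
[32.92694738 -1.84341752 45.6196018 ]
[array([ 4.82014291, -0.64735833, 58.5       ]), array([ 9.61371973, -0.63121841, 58.5       ]), array([14.48255591, -0.61482509, 58.5       ]), array([19.42843784, -0.59817236, 58.5       ])]
```

View pics/w8.png

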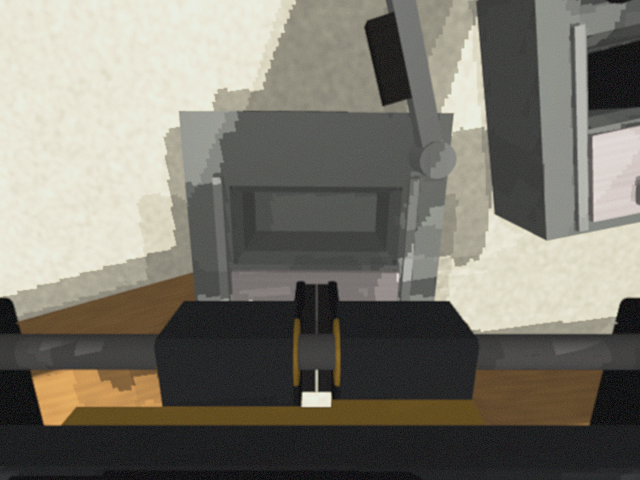

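```bash
python3 -c "
from h import *
d=load('w8')
im=d['img'][90:310,160:470];im=np.clip(im*2.,0,255).astype(np.uint8);cv2.imwrite('pics/c10.png',cv2.resize(im,(775,550),interpolation=cv2.INTER_CUBIC))"
```

```text
(no output)
```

View pics/c10.png

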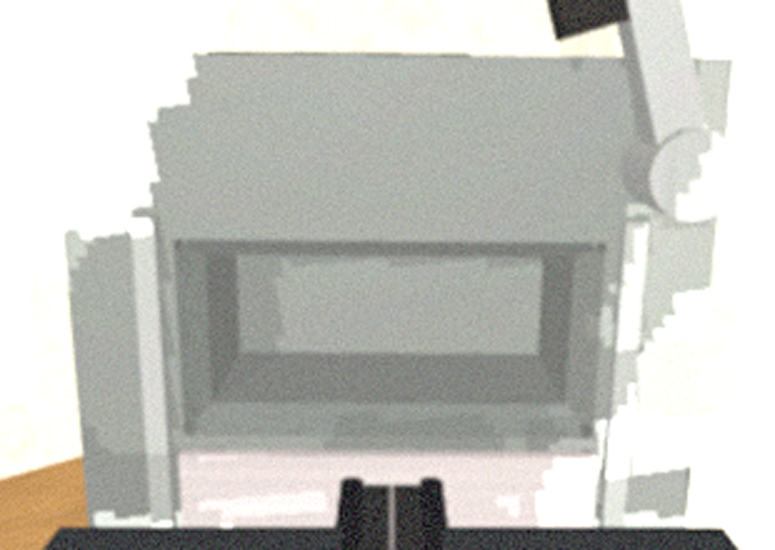

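```bash
python3 -c "
from h import *
d=load('w8')
f=lambda x,y:(160+x/2.5,90+y/2.5)
for p,z in (((176,241),.055),((607,241),.055),((185,436),.055),((600,436),.055),((390,241),.055),((390,436),.055),((237,255),.010),((543,255),.010),((216,403),.047),((575,403),.047),((680,175),.075),((196,54),.055),((730,60),.055)): print(p,indock(onz(d,f(*p),z)).round(1))"
```

```text
(176, 241) [-19.  -38.9  55. ]
(607, 241) [-19.2  38.   55. ]
(185, 436) [ 18.1 -39.4  55. ]
(600, 436) [17.8 39.2 55. ]
(390, 241) [-19.1  -0.7  55. ]
(390, 436) [17.9 -0.6 55. ]
(237, 255) [ -8.8 -35.2  10. ]
(543, 255) [-9. 34. 10.]
(216, 403) [ 14.1 -34.7  47. ]
(575, 403) [13.9 35.7 47. ]
(680, 175) [-32.6  44.1  75. ]
(196, 54) [-50.7 -33.6  55. ]
(730, 60) [-50.1  56.8  55. ]
```

The shutter is at its stop: it pushed back with 5.9 N, and the mouth shows clear from x −19 to +18. The slot centre agrees with my dock frame to within 0.6 mm. Now to the terminal.

Emit:
drive_tool(rows=[[[0,-0.03,0,0,255],[0,-0.03,-0.15,0,200],[0,-0.03,-0.35,0,100],[0.1,-0.03,-0.55,0,0],[0.3,-0.05,-0.68,0,0],[0.5,-0.08,-0.68,0,0],[0.7,-0.11,-0.68,-0.02,0],[0.9,-0.14,-0.68,-0.05,0],[1.0,-0.16,-0.68,-0.06,0],[1.0,-0.16,-0.68,-0.06,0]]])

```text
time: 10.88
position: [0.6476, 0.0486, 0.2497]
tool_rot: [-2.15, -2.288, -0.004]
ft_force: [0.1, -0.0, -0.4]
grip_width: 0.937
```

```bash
python3 -c "
from h import *
s=st();print(plan([.582,.3155,.20],93.7,s))"
```

```text
t 10.88 p [0.6476 0.0486 0.2497] yaw 93.56 zt [ 0.001  0.003 -1.   ] F [ 0.05 -0.   -0.43] w 81.5
(array([ 0.9012, -0.163 ,  0.1678]), np.float64(-0.0008))
```

Emit:
drive_tool(rows=[[[0.2,-0.04,0,0,0],[0.4,-0.08,0,0,0],[0.6,-0.12,0,0,0],[0.8,-0.15,0.08,0,0],[0.9,-0.163,0.165,0,0],[0.9,-0.163,0.165,0,0],[0.9,-0.163,0.165,0,0]]])

```text
time: 11.75
position: [0.5856, 0.3075, 0.2009]
tool_rot: [2.162, 2.276, 0.001]
ft_force: [0.8, -0.7, 0.6]
grip_width: 1.0
```

```bash
python3 -c "
from h import *
s=st();print(plan([.582,.3155,.067],93.7,s));snap('wrist','w9');snap('top','t2');snap('scene','s4')
im=load('s4')['img'][210:350,350:490];im=np.clip(im*1.5,0,255).astype(np.uint8);cv2.imwrite('pics/c11.png',cv2.resize(im,(600,600),interpolation=cv2.INTER_CUBIC))"
```

```text
t 11.75 p [0.5856 0.3075 0.2009] yaw 92.95 zt [ 0.002 -0.001 -1.   ] F [ 0.84 -0.73  0.64] w 87.0
(array([ 0.0277, -0.0113,  0.4462]), np.float64(-0.0042))
```

View pics/w9.png

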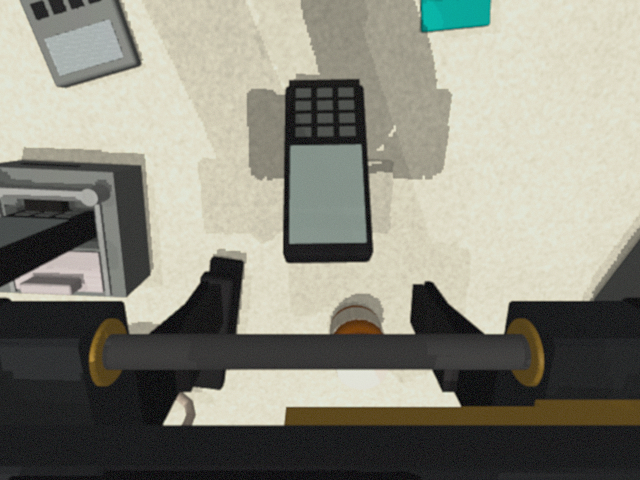

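View pics/c11.png

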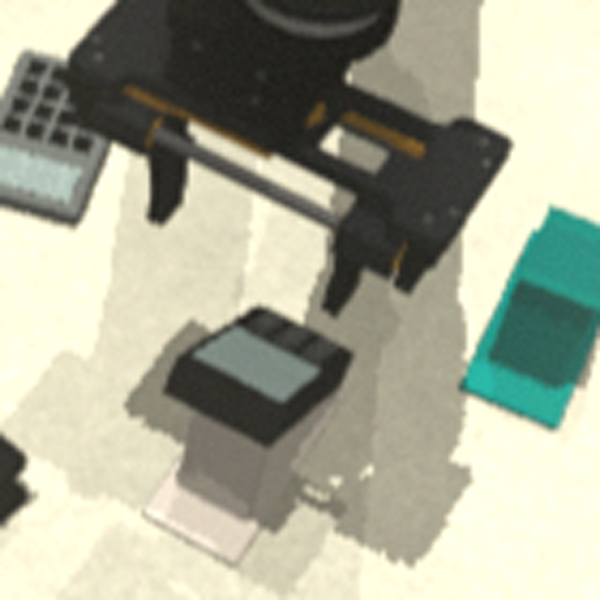

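```bash
python3 - <<'E'
from h import *
d=load('w9'); im=d['img']; g=cv2.cvtColor(im,cv2.COLOR_BGR2GRAY)
# per-row edges
T=np.tan(np.radians(35))
for r in range(90,262,16):
    row=g[r].astype(float); 
    def cr(a,b):
        for x in range(a,b,1 if b>a else -1):
            nx=x+(1 if b>a else -1)
            if row[x]>=70>row[nx]: return x+(1 if b>a else -1)*(row[x]-70)/(row[x]-row[nx])
    l,rr=cr(270,300),cr(385,350); m=(l+rr)/2
    c,v=ray(d,(m,r)); k=(.0418+T*(c[0]-.474)-c[2])/(v[2]-T*v[0]); p=c+k*v
    wid=np.linalg.norm((onz(d,(rr,r),p[2])-onz(d,(l,r),p[2])))
    print(r,round(l,1),round(rr,1),p.round(4),round(wid,4))
print(g[70:90,325],g[240:270,325])
for X in ([.474,.311,.0418],[.590,.318,.1279],[.597,.318,.108],[.481,.311,.032]): print(proj(d,X))
E
```

```text
90 285.7 362.8 [0.4817 0.3099 0.0472] 0.0623
106 285.0 363.6 [0.4942 0.3105 0.056 ] 0.0626
122 284.8 364.6 [0.5064 0.3114 0.0645] 0.0627
138 284.5 365.6 [0.5182 0.3121 0.0727] 0.0627
154 284.2 366.4 [0.5296 0.3128 0.0808] 0.0626
170 283.8 367.7 [0.5408 0.3136 0.0886] 0.063
186 284.3 368.2 [0.5516 0.3144 0.0961] 0.0621
202 284.0 369.1 [0.5621 0.3151 0.1035] 0.0622
218 283.7 370.1 [0.5723 0.3158 0.1107] 0.0624
234 283.5 371.0 [0.5823 0.3165 0.1176] 0.0622
250 283.4 371.9 [0.592  0.3172 0.1244] 0.0621
[147 146 145 144 147 146 147 148 138  99  59  22  29  20  21  29  32  51
  69  80] [145 142 127  80  39  28  28  27  26  31  31  33  31  34  34  27  32  34
  27  28  30  40 100 162 199 206 201 211 211 213]
[326.04086499  80.5006839 ]
[329.16324238 248.92639747]
[327.74116809 249.36894056]
[325.27285422  90.54027212]
```

Emit:
drive_tool(rows=[[[0.02,-0.008,0.1,-0.004,0],[0.025,-0.01,0.2,-0.004,0],[0.025,-0.01,0.25,-0.004,0],[0.025,-0.01,0.25,-0.004,0]]])

```text
time: 12.4
position: [0.5809, 0.316, 0.1248]
tool_rot: [2.148, 2.293, -0.002]
ft_force: [-0.4, 0.9, -0.2]
grip_width: 1.001
```

```bash
python3 -c "
from h import *
s=st();print(plan([.582,.315,.067],93.8,s));snap('wrist','w10')"
```

```text
t 12.4 p [0.5809 0.316  0.1248] yaw 93.75 zt [-0.001 -0.001 -1.   ] F [-0.39  0.92 -0.22] w 87.1
(array([-0.0033,  0.0037,  0.1927]), np.float64(-0.0003))
```

View pics/w10.png

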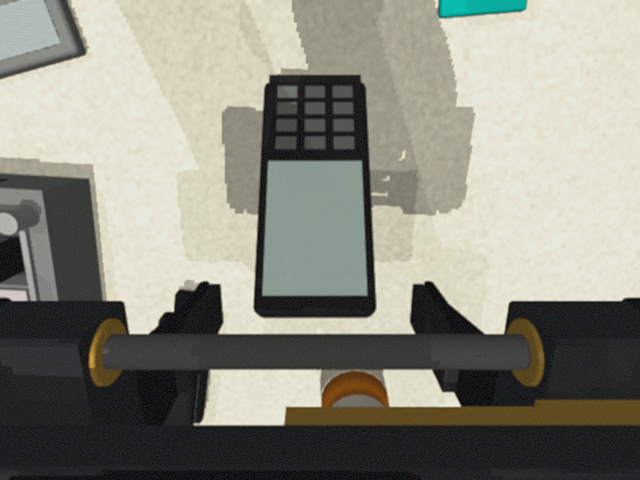

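The terminal is centred between the fingers, with its midline at u≈315.5 against a jaw midline of 317. Next I'll descend and check for contact.

Emit:
drive_tool(rows=[[[0,0.003,0.06,0,0],[0,0.003,0.12,0,0],[0,0.003,0.17,0,0],[0,0.003,0.19,0,0],[0,0.003,0.19,0,0]]])

```text
time: 13.08
position: [0.5814, 0.317, 0.0676]
tool_rot: [-2.146, -2.294, 0.002]
ft_force: [0.2, -0.0, -0.4]
grip_width: 0.997
```

```bash
python3 -c "
from h import *
s=st();snap('wrist','w11');snap('scene','s5')
im=load('s5')['img'][230:350,350:490];im=np.clip(im*1.5,0,255).astype(np.uint8);cv2.imwrite('pics/c12.png',cv2.resize(im,(700,600),interpolation=cv2.INTER_CUBIC))"
```

```text
t 13.07 p [0.5814 0.317  0.0676] yaw 93.83 zt [-0.001 -0.001 -1.   ] F [ 0.19 -0.02 -0.45] w 86.8
```

View pics/w11.png

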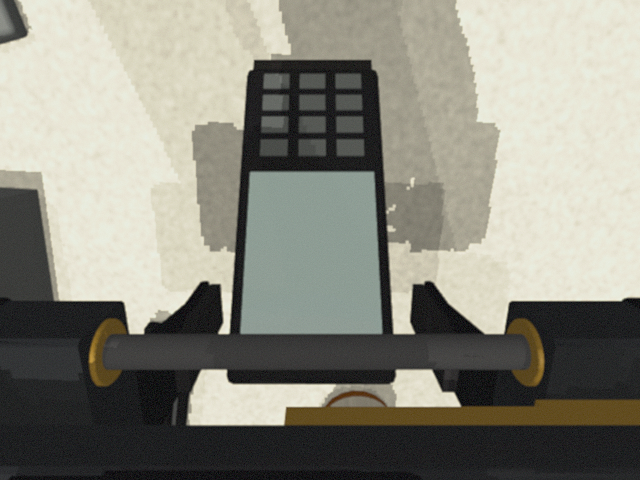

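View pics/c12.png

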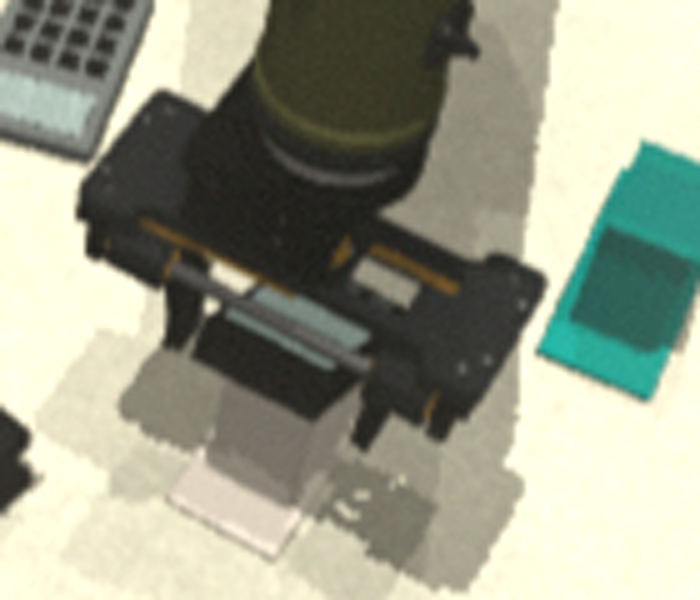

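The fingers straddle the head end cleanly. I'll shift 8 mm nearer the head for more swing torque, then close with a gentle grip so that it can pivot upright under its own weight.

Emit:
drive_tool(rows=[[[0,0.023,-0.017,0,0],[0,0.023,-0.017,0,80],[0,0.023,-0.017,0,255],[0,0.023,-0.017,0,255],[0,0.023,-0.017,0,255],[0,0.023,-0.017,0,255],[0,0.023,-0.017,0,255]]], grip_force=6)

```text
time: 14.05
position: [0.5887, 0.3173, 0.0734]
tool_rot: [2.146, 2.294, -0.0]
ft_force: [0.4, -1.2, 0.6]
grip_width: 0.734
```

```bash
python3 -c "
from h import *
s=st()"
```

```text
t 14.05 p [0.5887 0.3173 0.0734] yaw 93.82 zt [ 0. -0. -1.] F [ 0.39 -1.22  0.59] w 63.9
```

Emit:
drive_tool(rows=[[[0,-0.012,-0.018,0,255],[0,-0.025,-0.035,0,255],[0,-0.04,-0.053,0,255],[0,-0.055,-0.068,0,255],[0,-0.068,-0.082,0,255],[0,-0.078,-0.092,0,255],[0,-0.078,-0.092,0,255]]])

```text
time: 14.92
position: [0.565, 0.3163, 0.1014]
tool_rot: [-2.146, -2.294, -0.001]
ft_force: [-0.6, 0.5, -0.9]
grip_width: 0.734
```

```bash
python3 -c "
from h import *
s=st();snap('scene','s6');snap('wrist','w12')
im=load('s6')['img'][220:350,350:490];im=np.clip(im*1.5,0,255).astype(np.uint8);im=cv2.resize(im,(560,520),interpolation=cv2.INTER_CUBIC);cv2.imwrite('pics/c13.png',im)"
```

```text
t 14.93 p [0.565  0.3163 0.1014] yaw 93.84 zt [ 0.     0.001 -1.   ] F [-0.63  0.47 -0.86] w 63.9
```

View pics/c13.png

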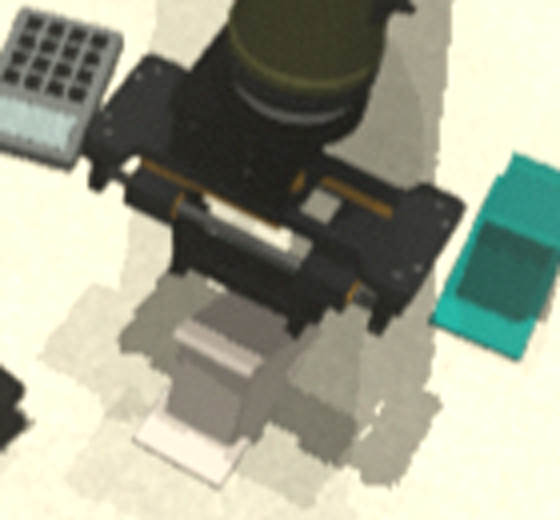

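View pics/w12.png

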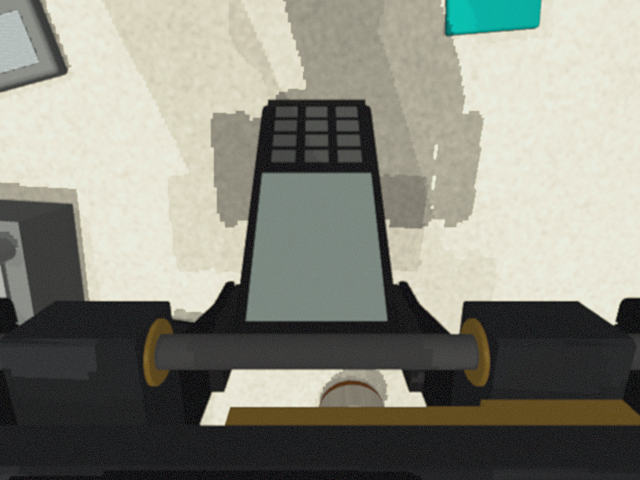

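It pivots as intended. I'll continue the arc.

Emit:
drive_tool(rows=[[[0,-0.018,-0.015,0,255],[0,-0.036,-0.028,0,255],[0,-0.055,-0.041,0,255],[0,-0.075,-0.053,0,255],[0,-0.098,-0.066,0,255],[0,-0.122,-0.077,0,255],[0,-0.147,-0.088,0,255],[0,-0.172,-0.095,0,255],[0,-0.195,-0.1,0,255],[0,-0.208,-0.103,0,255],[0,-0.208,-0.103,0,255]]])

```text
time: 16.4
position: [0.5028, 0.312, 0.132]
tool_rot: [-2.146, -2.295, -0.0]
ft_force: [0.6, -0.3, -2.2]
grip_width: 0.738
```

```bash
python3 -c "
from h import *
s=st();snap('scene','s7');snap('wrist','w13')
im=load('s7')['img'][200:350,350:490];im=np.clip(im*1.5,0,255).astype(np.uint8);im=cv2.resize(im,(560,600),interpolation=cv2.INTER_CUBIC);cv2.imwrite('pics/c14.png',im)"
```

```text
t 16.4 p [0.5028 0.312  0.132 ] yaw 93.84 zt [ 0.  0. -1.] F [ 0.58 -0.31 -2.19] w 64.2
```

View pics/c14.png

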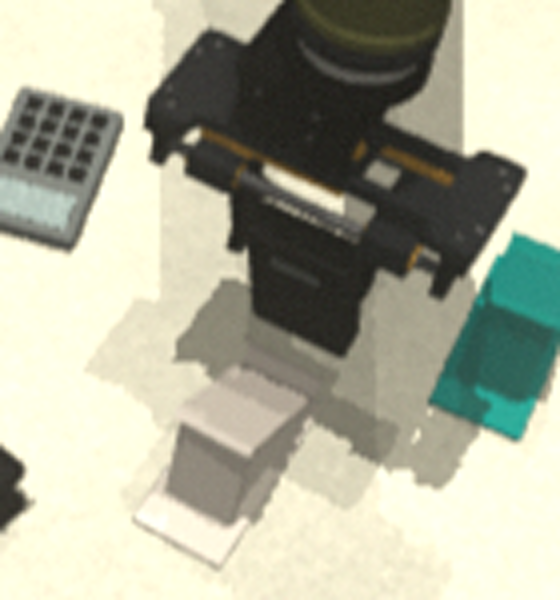

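View pics/w13.png

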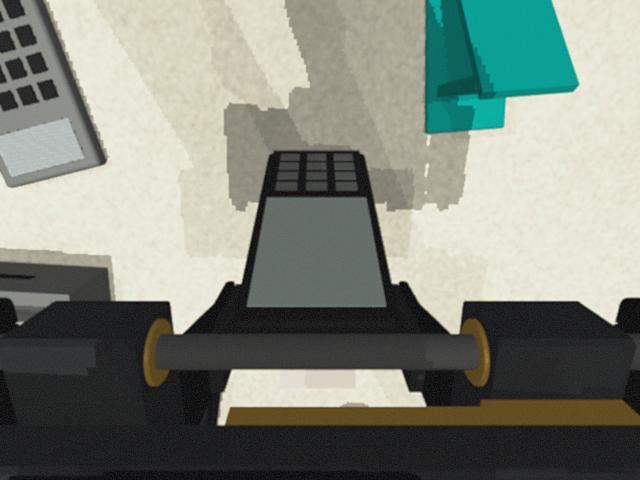

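```bash
cat >> h.py <<'E'
def termangle(f,pos,M,rows,S0=.133,off=(.0017,.0005,-.0368)):
    """rows: foot screen-side edge row of nose (s=0,n=10) -> angle deg from horizontal"""
    d=load(f); G=pos+M@np.array(off); ty=M[:,1]; up=-M[:,2]
    res=[]
    for S in (S0-.006,S0,S0+.006):
        th=np.radians(np.arange(30,110,.25)); 
        r=[proj(d,G-S*(np.cos(t)*ty+np.sin(t)*up)+.010*(-np.sin(t)*ty+np.cos(t)*up))[1] for t in th]
        res.append((S,np.degrees(np.interp(rows,np.array(r),th)) if r[0]<r[-1] else np.degrees(np.interp(-rows,-np.array(r),th))))
    return res
E
python3 -c "
from h import *
s=ctrl.get_state();M=Ro.from_rotvec(s['tool_rot']).as_matrix()
print(termangle('w13',s['position'],M,151.5))
print(termangle('w12',np.array([.565,.3163,.1014]),M,101))
"
```

```text
[(0.127, np.float64(65.59760959317404)), (0.133, np.float64(67.05313106551789)), (0.139, np.float64(68.35879340053714))]
[(0.127, np.float64(48.90509419168441)), (0.133, np.float64(51.04486225991883)), (0.139, np.float64(52.931859505087374))]
```

It now hangs at about 67° from horizontal, so it is off the stand. I'll firm up the grip, raise it above the neighbours and carry it to the dock.

Emit:
drive_tool(rows=[[[0,0,0,0,255],[0,0,-0.02,0,255],[0,0,-0.08,0,255],[0,0,-0.16,0,255],[0,0,-0.25,0,255],[0,0,-0.34,0,255],[0,0,-0.42,0,255],[0,0,-0.46,0,255],[-0.03,0.02,-0.46,0.01,255],[-0.1,0.06,-0.46,0.02,255],[-0.2,0.11,-0.46,0.03,255],[-0.3,0.16,-0.46,0.04,255],[-0.4,0.21,-0.46,0.05,255],[-0.5,0.26,-0.46,0.06,255],[-0.6,0.32,-0.46,0.065,255],[-0.7,0.38,-0.46,0.065,255],[-0.8,0.43,-0.46,0.065,255],[-0.88,0.46,-0.46,0.065,255],[-0.93,0.48,-0.46,0.065,255],[-0.93,0.48,-0.46,0.065,255]]], grip_force=30)

```text
time: 19.0
position: [0.6655, 0.0403, 0.2696]
tool_rot: [2.373, 2.058, -0.001]
ft_force: [-0.3, 0.2, -2.2]
grip_width: 0.732
```

```bash
python3 -c "
from h import *
s=st();print(indock(s['position']));print(plan(dock(48,0,262),82.1,s))"
```

```text
t 19.0 p [0.6655 0.0403 0.2696] yaw 81.89 zt [-0.    -0.001 -1.   ] F [-0.35  0.22 -2.16] w 63.6
[  4.00879555 297.94920614 269.61910138]
(array([-0.9926,  0.1503,  0.0264]), np.float64(-0.0012))
```

Emit:
drive_tool(rows=[[[-0.03,0.01,0,0,255],[-0.1,0.02,0,0,255],[-0.2,0.04,0,0,255],[-0.32,0.06,0,0,255],[-0.45,0.08,0,0,255],[-0.58,0.1,0,0,255],[-0.71,0.12,0,0,255],[-0.83,0.14,0,0,255],[-0.92,0.15,0,0,255],[-0.97,0.15,0,0,255],[-0.99,0.15,0,0,255],[-0.99,0.15,0,0,255]]])

```text
time: 20.5
position: [0.6692, -0.2566, 0.2699]
tool_rot: [-2.368, -2.064, -0.001]
ft_force: [0.0, 0.2, -2.3]
grip_width: 0.733
```

```bash
python3 -c "
from h import *
s=st();print(indock(s['position']));snap('wrist','w14');M=Ro.from_rotvec(s['tool_rot']).as_matrix();print(s['position'],M)"
```

```text
t 20.5 p [ 0.6692 -0.2566  0.2699] yaw 82.17 zt [ 0.     0.001 -1.   ] F [ 0.03  0.2  -2.31] w 63.7
[ 48.4996841    4.39635945 269.94236726]
[ 0.66924365 -0.25661138  0.26994237] [[ 1.36306633e-01  9.90666672e-01  2.16085910e-04]
 [ 9.90666423e-01 -1.36306754e-01  7.12275098e-04]
 [ 7.35081170e-04  1.16981235e-04 -9.99999723e-01]]
```

View pics/w14.png

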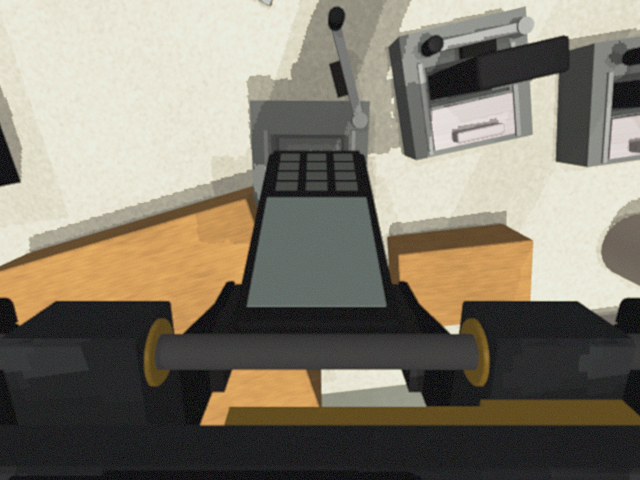

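Emit:
drive_tool(rows=[[[-0.01,0.004,0.06,0,255],[-0.02,0.008,0.13,0,255],[-0.022,0.008,0.2,0,255],[-0.022,0.008,0.27,0,255],[-0.022,0.008,0.32,0,255],[-0.022,0.008,0.34,0,255],[-0.022,0.008,0.34,0,255]]])

```text
time: 21.42
position: [0.6705, -0.264, 0.1675]
tool_rot: [-2.368, -2.063, 0.0]
ft_force: [0.2, 0.4, -2.0]
grip_width: 0.731
```

```bash
python3 -c "
from h import *
s=st();print(indock(s['position']));snap('wrist','w15');snap('scene','s8')
im=load('s8')['img'][130:250,150:270];im=np.clip(im*2,0,255).astype(np.uint8);cv2.imwrite('pics/c15.png',cv2.resize(im,(600,600),interpolation=cv2.INTER_CUBIC))"
```

```text
t 21.43 p [ 0.6705 -0.264   0.1675] yaw 82.13 zt [-0.  0. -1.] F [ 0.25  0.42 -1.99] w 63.6
[ 50.79956149  -2.71814685 167.45554666]
```

View pics/w15.png

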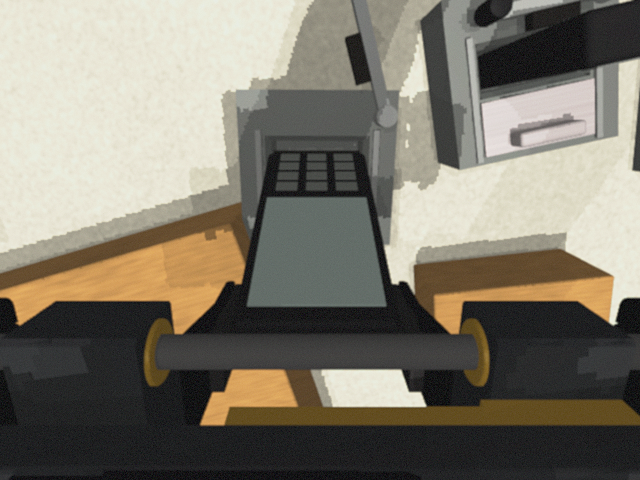

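View pics/c15.png

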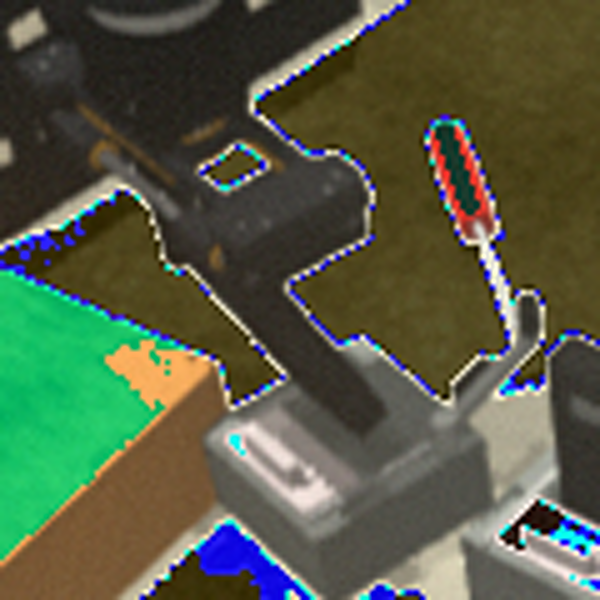

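Emit:
drive_tool(rows=[[[0.002,-0.013,0.03,0,255],[0.002,-0.013,0.06,0,255],[0.002,-0.013,0.09,0,255],[0.002,-0.013,0.12,0,255],[0.002,-0.013,0.12,0,255]]])

```text
time: 22.15
position: [0.6664, -0.2626, 0.1305]
tool_rot: [-2.367, -2.063, 0.001]
ft_force: [0.2, 0.3, -1.7]
grip_width: 0.731
```

```bash
python3 -c "
from h import *
s=st();print(indock(s['position']));snap('wrist','w16');snap('scene','s9')
im=load('s9')['img'][130:250,150:270];im=np.clip(im*2.,0,255).astype(np.uint8) if 0 else cv2.convertScaleAbs(im,alpha=1.8);cv2.imwrite('pics/c16.png',cv2.resize(im,(600,600),interpolation=cv2.INTER_CUBIC))"
```

```text
t 22.15 p [ 0.6664 -0.2626  0.1305] yaw 82.13 zt [-0.002  0.001 -1.   ] F [ 0.22  0.34 -1.72] w 63.6
[ 46.46416909  -1.91150759 130.48764297]
```

View pics/w16.png

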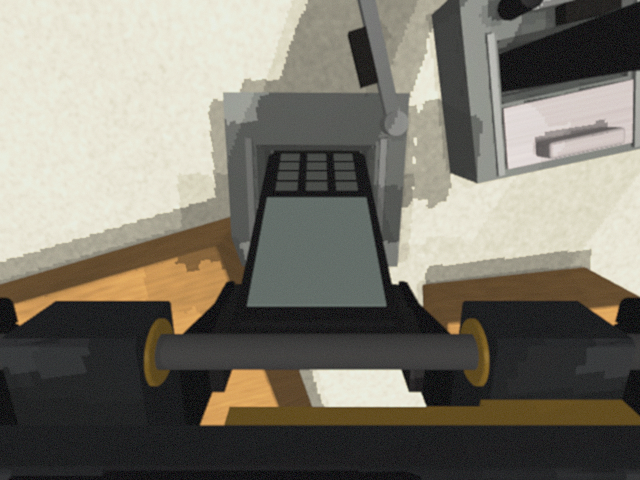

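View pics/c16.png

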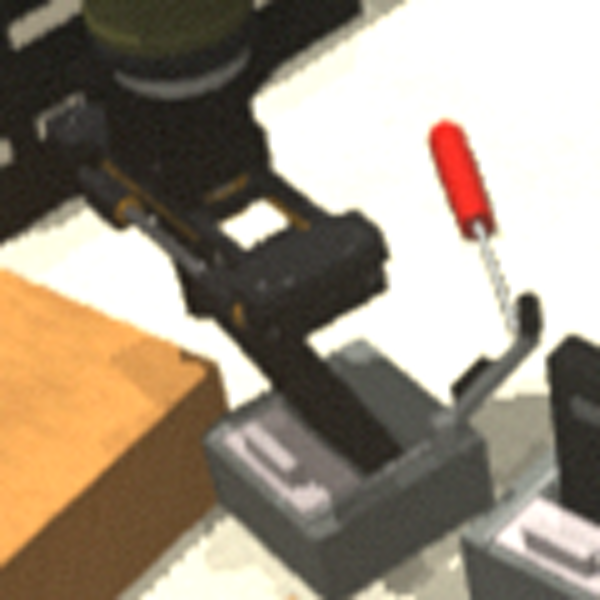

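The nose is inside the mouth with no contact load. I'll loosen to 6 N and swing the head forward over the foot; the front bevel will hold the foot.

Emit:
drive_tool(rows=[[[0,0,0,0,255],[0,-0.02,-0.007,0,255],[0,-0.04,-0.013,0,255],[0,-0.06,-0.019,0,255],[0,-0.08,-0.023,0,255],[0,-0.1,-0.026,0,255],[0,-0.12,-0.028,0,255],[0,-0.135,-0.03,0,255],[0,-0.135,-0.03,0,255]]], grip_force=6)

```text
time: 23.38
position: [0.6263, -0.2574, 0.1409]
tool_rot: [-2.369, -2.063, -0.0]
ft_force: [1.2, 0.5, -1.9]
grip_width: 0.736
```

```bash
python3 -c "
from h import *
s=st();print(indock(s['position']));snap('wrist','w17');snap('scene','s10')
im=load('s10')['img'][130:250,150:270];im=cv2.convertScaleAbs(im,alpha=1.8);cv2.imwrite('pics/c17.png',cv2.resize(im,(600,600),interpolation=cv2.INTER_CUBIC))"
```

```text
t 23.38 p [ 0.6263 -0.2574  0.1409] yaw 82.11 zt [-0.  0. -1.] F [ 1.16  0.5  -1.91] w 64.0
[  6.08869887  -2.30739156 140.87384982]
```

View pics/w17.png

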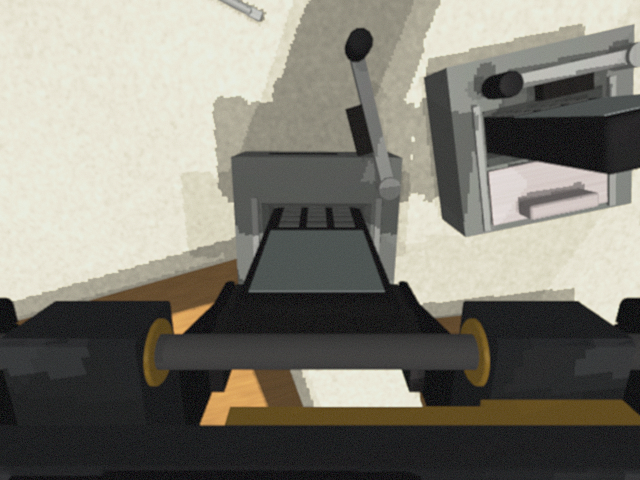

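View pics/c17.png

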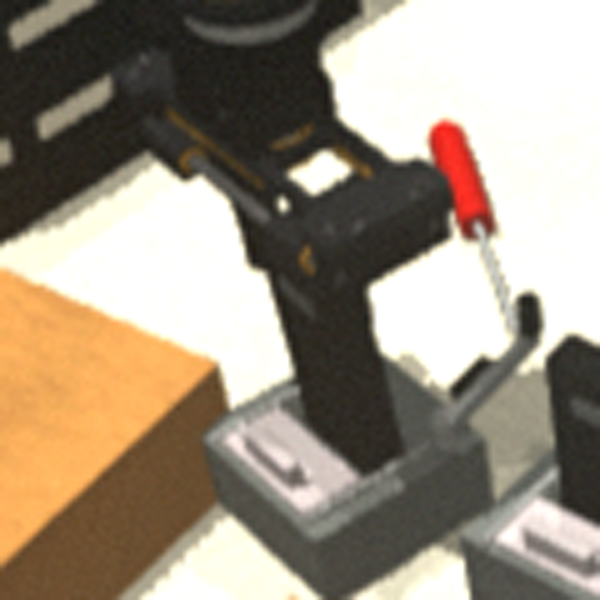

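Emit:
drive_tool(rows=[[[0,-0.015,0,0,255],[0,-0.03,0,0,255],[0,-0.037,0,0,255],[0,-0.037,0,0,255]]])

```text
time: 23.98
position: [0.6155, -0.256, 0.1409]
tool_rot: [-2.369, -2.063, -0.0]
ft_force: [-0.2, -0.3, -2.6]
grip_width: 0.733
```

```bash
python3 -c "
from h import *
s=st();print(indock(s['position']));snap('wrist','w18');snap('scene','s11')
im=load('s11')['img'][130:250,150:270];im=cv2.convertScaleAbs(im,alpha=1.8);cv2.imwrite('pics/c18.png',cv2.resize(im,(600,600),interpolation=cv2.INTER_CUBIC))"
```

```text
t 23.98 p [ 0.6155 -0.256   0.1409] yaw 82.12 zt [-0.  0. -1.] F [-0.15 -0.3  -2.65] w 63.7
[ -4.86378939  -2.34635671 140.9122641 ]
```

View pics/w18.png

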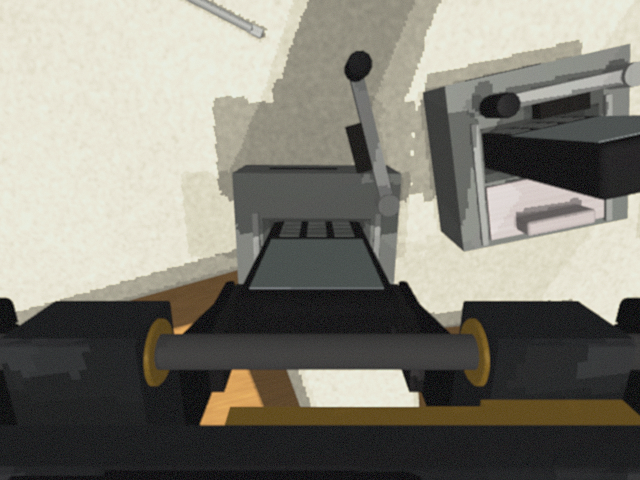

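View pics/c18.png

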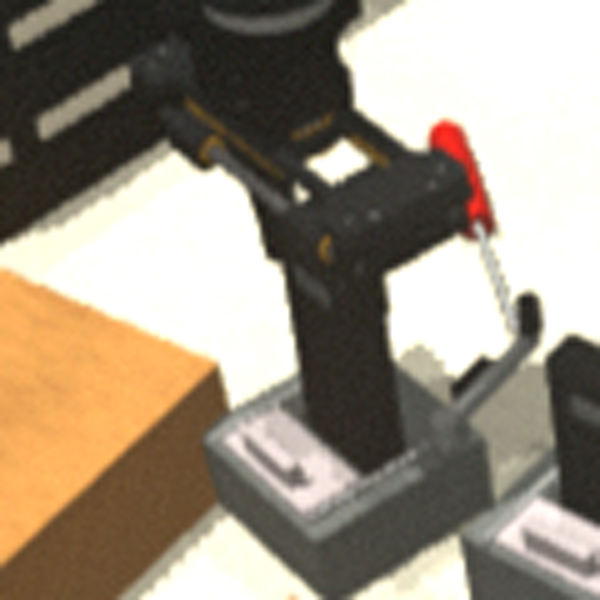

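```bash
python3 - <<'E'
from h import *
from scipy.optimize import least_squares
s=ctrl.get_state();M=Ro.from_rotvec(s['tool_rot']).as_matrix()
P={}
d=load('w18');p=s['position']
# camera rigid in tool: use w18 pose for all
def row(S,th,n=.012):
    G=p+M@np.array([.0017,.0005,-.0368]);t=np.radians(th)
    return proj(d,G+S*(np.cos(t)*M[:,1]-np.sin(t)*M[:,2])+n*(-np.sin(t)*M[:,1]-np.cos(t)*M[:,2]))[1]
obs={'w12':(101,172,322),'w13':(151.5,197,307),'w17':(None,230,292),'w18':(None,237.5,289)}
def res(q):
    S0,sb,stp=q[:3];r=[];
    for k,(f,b,t) in enumerate(obs.values()):
        th=q[3+k]
        if f: r.append(row(-S0,th,.010)-f)
        r+= [row(-sb,th)-b,row(-stp,th)-t]
    return r
o=least_squares(res,[.133,.075,.005,51,67,85,90]);print(o.x,np.array(o.fun).round(1))
E
```

```text
[8.96862249e-02 6.00847934e-02 3.10511827e-03 1.79272451e+01
 5.05608194e+01 7.79735496e+01 8.28211525e+01] [-0.7  1.9 -1.3  1.2 -3.5 -3.2  0.4  2.9  0.5  5. ]
```

```bash
python3 - <<'E'
from h import *
from scipy.optimize import least_squares
s=ctrl.get_state();M=Ro.from_rotvec(s['tool_rot']).as_matrix()
d=load('w18');p=s['position']
def row(S,th,n=.012,dy=.0005):
    G=p+M@np.array([.0017,dy,-.0368]);t=np.radians(th)
    return proj(d,G+S*(np.cos(t)*M[:,1]-np.sin(t)*M[:,2])+n*(-np.sin(t)*M[:,1]-np.cos(t)*M[:,2]))[1]
obs={'w12':(101,172,322),'w13':(151.5,197,307),'w17':(None,230,292),'w18':(None,237.5,289)}
for S0 in (.127,.133,.139):
    def res(q):
        h,dy=q[0],q[1];sb=S0-.102+h;stp=S0-.102-h;r=[]
        for k,(f,b,t) in enumerate(obs.values()):
            th=q[2+k]
            if f: r.append(row(-S0,th,.010,dy)-f)
            r+= [row(-sb,th,.012,dy)-b,row(-stp,th,.012,dy)-t]
        return r
    o=least_squares(res,[.03,0,51,67,85,90],x_scale=[.01,.01,10,10,10,10]);print(S0,o.x.round(4),np.array(o.fun).round(1))
E
```

```text
0.127 [ 3.92000e-02 -8.60000e-03  5.39210e+01  7.02441e+01  8.87718e+01
  9.27787e+01] [-0.2  0.6  0.3 -0.   0.6  1.  -0.3 -0.6 -0.4 -1. ]
0.133 [ 4.06000e-02 -5.40000e-03  5.41654e+01  7.00032e+01  8.83837e+01
  9.22644e+01] [ 0.5 -2.7 -3.6  0.5 -0.9 -0.1  0.7  2.2  0.9  2.7]
0.139 [ 4.17000e-02 -1.90000e-03  5.43186e+01  6.96758e+01  8.75453e+01
  9.12362e+01] [ 1.3 -5.1 -7.4  0.9 -1.8 -1.2  1.   4.9  1.2  6.4]
```

Emit:
drive_tool(rows=[[[0,0.007,0,0,255],[0,0.013,0.005,0,255],[0,0.013,0.015,0,255],[0,0.013,0.025,0,255],[0,0.013,0.035,0,255],[0,0.013,0.035,0,255]]])

```text
time: 24.82
position: [0.6193, -0.2563, 0.1299]
tool_rot: [-2.368, -2.063, 0.001]
ft_force: [0.2, -0.6, -2.0]
grip_width: 0.733
```

```bash
python3 -c "
from h import *
s=st();print(indock(s['position']));snap('wrist','w19');snap('scene','s12')
im=load('s12')['img'][130:250,150:270];im=cv2.convertScaleAbs(im,alpha=1.8);cv2.imwrite('pics/c19.png',cv2.resize(im,(600,600),interpolation=cv2.INTER_CUBIC))
im=load('w19')['img'][130:310,200:440];im=cv2.convertScaleAbs(im,alpha=1.8);cv2.imwrite('pics/c19w.png',cv2.resize(im,(720,540),interpolation=cv2.INTER_CUBIC))"
```

```text
t 24.82 p [ 0.6193 -0.2563  0.1299] yaw 82.12 zt [-0.001  0.    -1.   ] F [ 0.22 -0.6  -1.97] w 63.8
[ -0.99226881  -2.19727623 129.89948196]
```

View pics/c19w.png

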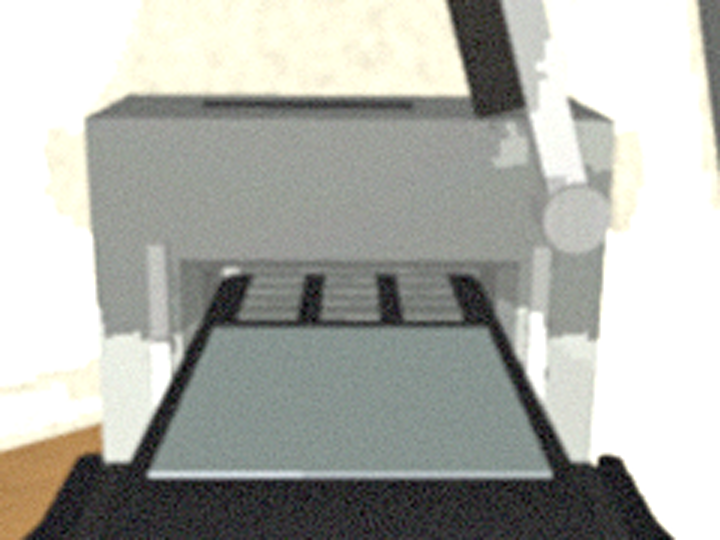

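View pics/c19.png

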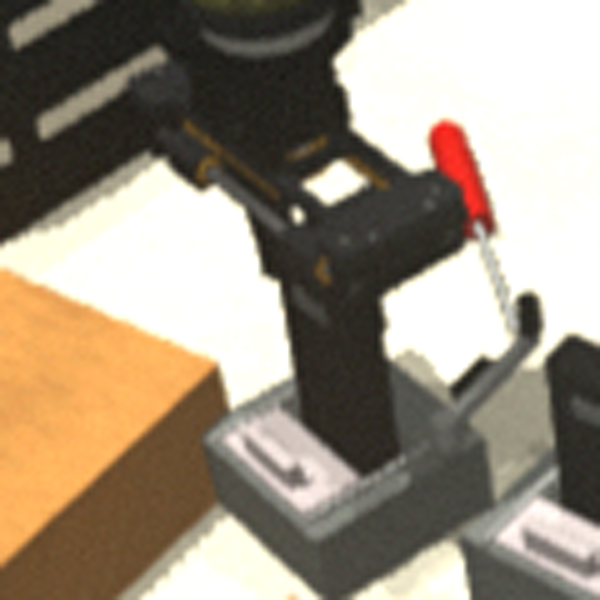

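It hangs free with no contact load, and is centred in the mouth (terminal mid 350, mouth mid 351 in the crop). I'll keep lowering.

Emit:
drive_tool(rows=[[[0,0,0.01,0,255],[0,0,0.02,0,255],[0,0,0.03,0,255],[0,0,0.04,0,255],[0,0,0.04,0,255]]])

```text
time: 25.55
position: [0.6194, -0.2563, 0.1179]
tool_rot: [-2.368, -2.063, 0.0]
ft_force: [0.3, 0.7, -2.0]
grip_width: 0.736
```

```bash
python3 -c "
from h import *
s=st();print(indock(s['position']));snap('wrist','w20')
im=load('w20')['img'][130:310,200:440];im=cv2.convertScaleAbs(im,alpha=1.8);cv2.imwrite('pics/c20w.png',cv2.resize(im,(720,540),interpolation=cv2.INTER_CUBIC))"
```

```text
t 25.55 p [ 0.6194 -0.2563  0.1179] yaw 82.13 zt [-0.001  0.    -1.   ] F [ 0.3   0.7  -2.04] w 64.0
[ -0.93634314  -2.19194166 117.93657021]
```

View pics/c20w.png

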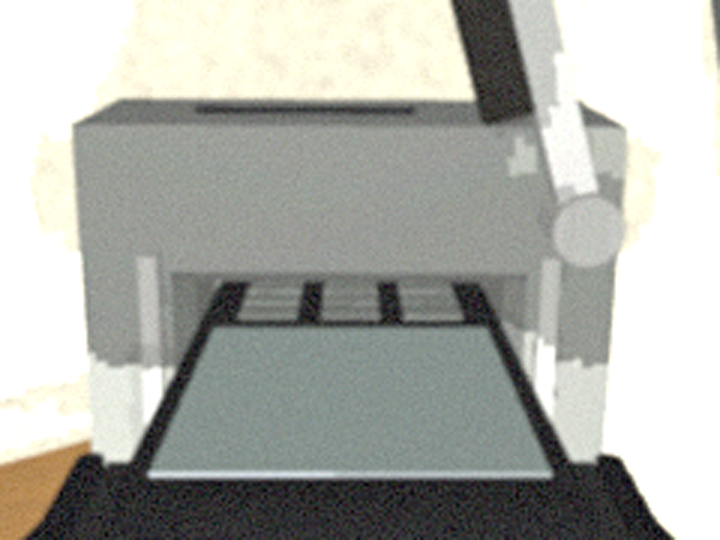

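Emit:
drive_tool(rows=[[[0,0,0.01,0,255],[0,0,0.02,0,255],[0,0,0.03,0,255],[0,0,0.03,0,255]]])

```text
time: 26.1
position: [0.6216, -0.2568, 0.1116]
tool_rot: [2.366, 2.062, 0.005]
ft_force: [1.3, 0.5, 4.4]
grip_width: 0.737
```

Emit:
drive_tool(rows=[[[0,0,0.007,0,255],[0,0,0.01,0,255],[0,0,0.01,0,255]]])

```text
time: 26.48
position: [0.6221, -0.2568, 0.1092]
tool_rot: [2.365, 2.061, 0.006]
ft_force: [1.3, 0.4, 6.6]
grip_width: 0.735
```

Emit:
drive_tool(rows=[[[0,0,0.007,0,255],[0,0,0.01,0,255],[0,0,0.01,0,255]]])

```text
time: 26.85
position: [0.6221, -0.2568, 0.1062]
tool_rot: [2.365, 2.061, 0.006]
ft_force: [1.0, 0.8, 6.8]
grip_width: 0.734
```

Contact is holding at 6.8 N and the pads now slide on the terminal, so it has either bottomed or caught. I'll check its height.

```bash
python3 -c "
from h import *
s=st();print(indock(s['position']));snap('wrist','w21');snap('scene','s13')
im=load('s13')['img'][130:260,170:310];im=cv2.convertScaleAbs(im,alpha=1.8);cv2.imwrite('pics/c21.png',cv2.resize(im,(646,600),interpolation=cv2.INTER_CUBIC))
im=load('w21')['img'][130:310,200:440];im=cv2.convertScaleAbs(im,alpha=1.8);cv2.imwrite('pics/c21w.png',cv2.resize(im,(720,540),interpolation=cv2.INTER_CUBIC))
d=load('s13')
for p in ((12,32,160),(12,-32,160),(12,32,167),(12,32,55),(12,-32,58)): print(p,(proj(d,dock(*p))-[170,130])*4.615)"
```

```text
t 26.85 p [ 0.6221 -0.2568  0.1062] yaw 82.15 zt [ 0.006 -0.001 -1.   ] F [1.02 0.75 6.81] w 63.9
[  1.83766475  -2.29813744 106.24072241]
(12, 32, 160) [221.19761478 303.5150722 ]
(12, -32, 160) [155.13004548 248.68920186]
(12, 32, 167) [219.36495726 294.28369264]
(12, 32, 55) [246.97752005 433.3724447 ]
(12, -32, 58) [183.3140709  375.23917337]
```

View pics/c21.png

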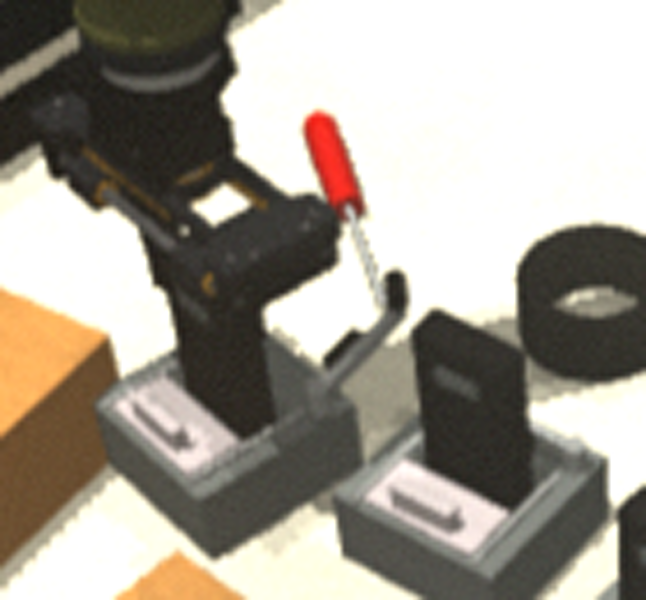

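View pics/c21w.png

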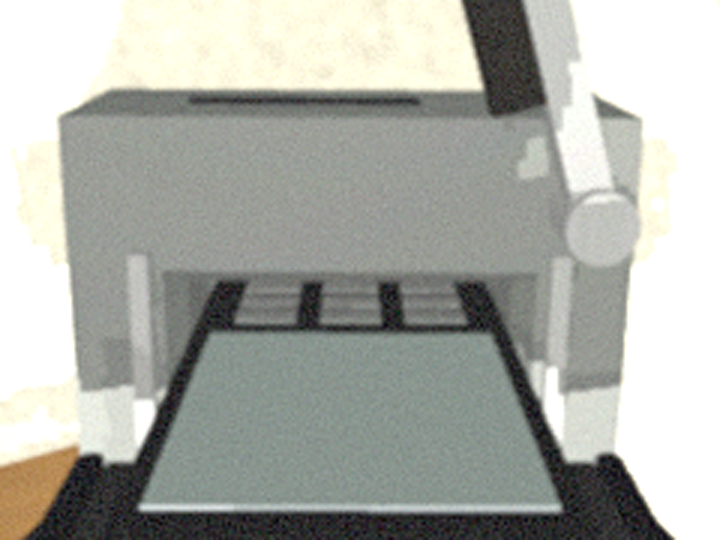

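```bash
python3 - <<'E'
from h import *
d=load('s13')
def on_plane(uv,n,p0):
    c,v=ray(d,uv); return c+v*((p0-c)@n)/(v@n)
# ours label
nx=np.array([np.cos(DY),np.sin(DY),0])
g=cv2.cvtColor(d['img'],cv2.COLOR_BGR2GRAY)
f=lambda x,y:(170+x/4.615,130+y/4.615)
for x in (11,13,15): print('ours',indock(on_plane(f(195,312),nx,dock(x,0,0))).round(1))
# neighbour dock pose from its wrist view w2 : front-top corners
w=load('w2')
for uv in ((392,143),(524,122),(417,258),(531,236)): print(onz(w,uv,.055).round(4))
im=w['img'][110:270,380:580];cv2.imwrite('pics/c22.png',cv2.resize(cv2.convertScaleAbs(im,alpha=1.6),(750,600),interpolation=cv2.INTER_CUBIC))
E
```

```text
ours [ 11.   -2.4 129.7]
ours [ 13.    1.4 133.6]
ours [ 15.    5.2 137.4]
[ 0.5215 -0.166   0.055 ]
[ 0.5189 -0.0432  0.055 ]
[ 0.6396 -0.1493  0.055 ]
[ 0.6313 -0.0337  0.055 ]
```

View pics/c22.png

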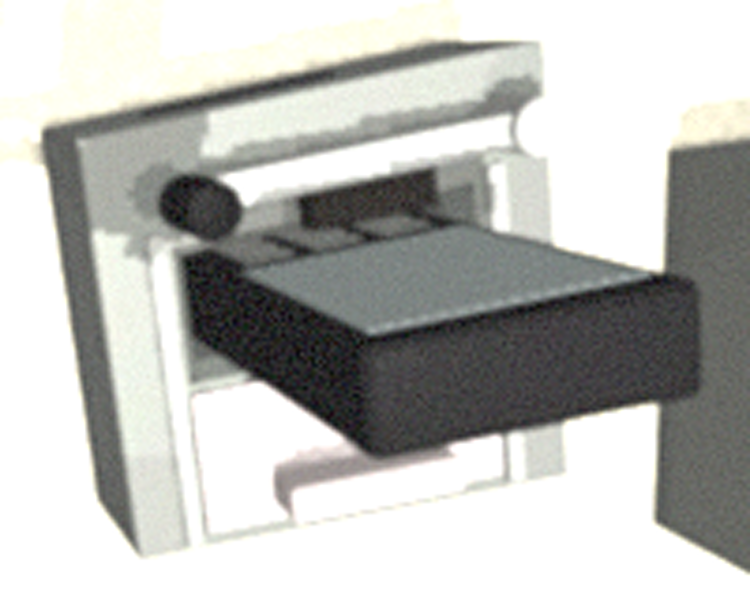

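```bash
python3 - <<'E'
from h import *
from scipy.optimize import least_squares
w=load('w2');d=load('s13')
f=lambda x,y:(380+x/3.75,110+y/3.75)
obs=[((78,145),(-.05,-.058)),((540,45),(-.05,.058)),((143,552),(.065,-.058)),((563,473),(.065,.058))]
W=[onz(w,f(*p),.055)[:2] for p,_ in obs]
def res(q):
    c,s=np.cos(q[2]),np.sin(q[2]); return np.ravel([np.array(q[:2])+[c*x-s*y,s*x+c*y]-v for (_,(x,y)),v in zip(obs,W)])
o=least_squares(res,[.58,-.1,0]);print(o.x,np.degrees(o.x[2]),(o.fun*1e3).round(1))
q=o.x;n=np.array([np.cos(q[2]),np.sin(q[2]),0])
F=lambda x,y:(170+x/4.615,130+y/4.615)
for x in (.011,.013,.015):
    p0=np.array([q[0],q[1],0])+n*x; c,v=ray(d,F(456,380)); p=c+v*((p0-c)@n)/(v@n); r=p[:2]-q[:2]; print(x,p.round(4),'y',-np.sin(q[2])*r[0]+np.cos(q[2])*r[1])
im=d['img'][180:240,195:300];cv2.imwrite('pics/c23.png',cv2.resize(cv2.convertScaleAbs(im,alpha=2.5),(798,456),interpolation=cv2.INTER_CUBIC))
E
```

```text
[ 0.5717468  -0.09657868  0.07739172] 4.434218707216669 [-1.4 -0.1 -1.4  0.5  2.2 -1.3  0.7  0.9]
0.011 [ 0.5829 -0.0979  0.1357] y -0.002166813864979562
0.013 [ 0.5847 -0.096   0.1383] y -0.0003989782457392793
0.015 [ 0.5866 -0.0941  0.1409] y 0.0013688573735009014
```

View pics/c23.png

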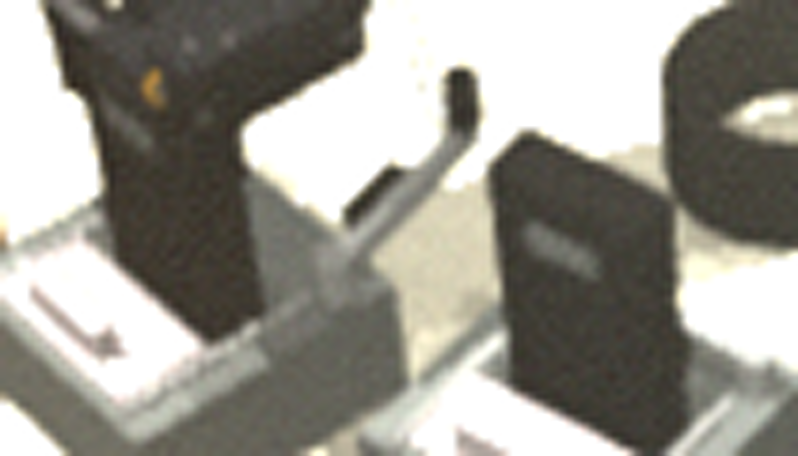

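My label's height (~133 mm) is no higher than the seated neighbour's (~138 mm), so the terminal is on the slot floor. Release it and rise.

Emit:
drive_tool(rows=[[[0,0,-0.003,0,180],[0,0,-0.003,0,140],[0,0,-0.003,0,90],[0,0,-0.003,0,40],[0,0,-0.003,0,0],[0,0,-0.003,0,0],[0,0,-0.08,0,0],[0,0,-0.2,0,0],[0,-0.05,-0.3,0,0],[0,-0.1,-0.3,0,0],[0,-0.15,-0.3,0,0],[0,-0.15,-0.3,0,0]]])

```text
time: 28.45
position: [0.5742, -0.2505, 0.1934]
tool_rot: [-2.369, -2.062, -0.001]
ft_force: [-0.0, -0.4, 0.3]
grip_width: 0.995
```

```bash
python3 -c "
from h import *
s=st();print(indock(s['position']));snap('wrist','w22');snap('scene','s14')
im=load('s14')['img'][130:260,170:310];im=cv2.convertScaleAbs(im,alpha=1.8);cv2.imwrite('pics/c24.png',cv2.resize(im,(646,600),interpolation=cv2.INTER_CUBIC))"
```

```text
t 28.45 p [ 0.5742 -0.2505  0.1934] yaw 82.08 zt [ 0.     0.001 -1.   ] F [-0.04 -0.42  0.3 ] w 86.6
[-46.46015936  -2.57009921 193.43866533]
```

View pics/c24.png

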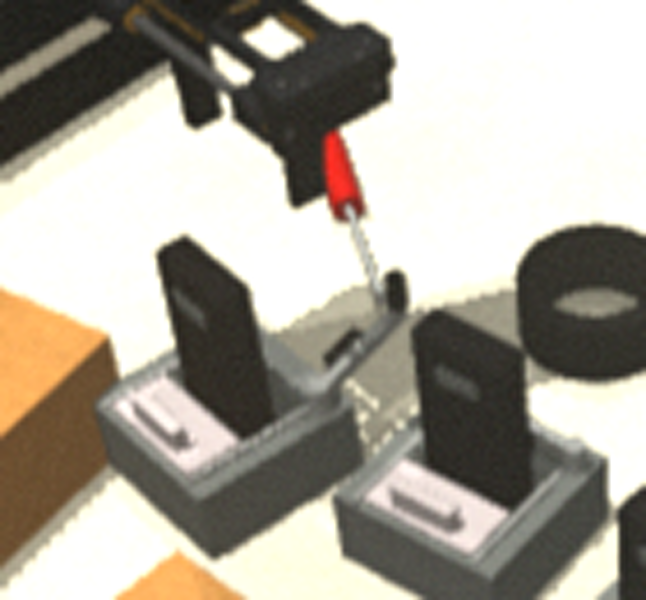

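View pics/w22.png

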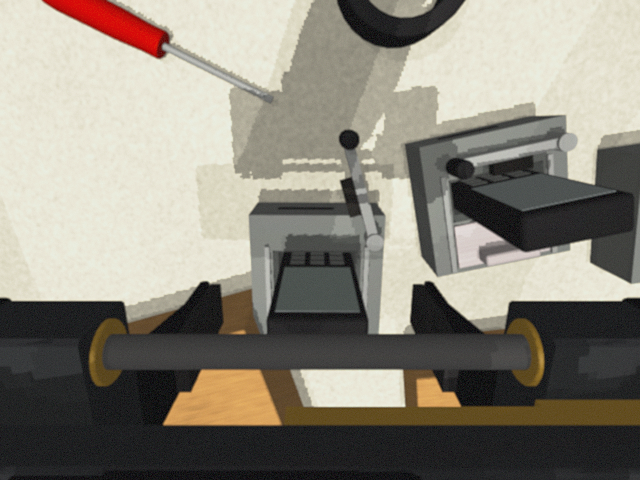

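```bash
python3 - <<'E'
from h import *
d=load('s14')
im=cv2.convertScaleAbs(d['img'][160:240,190:270],alpha=2.2);im=cv2.resize(im,(600,600),interpolation=cv2.INTER_CUBIC)
def poly(pts,c):
    P=np.array([(proj(d,dock(*p))-[190,160]+.5)*7.5 for p in pts]).astype(int);cv2.polylines(im,[P],True,c,1)
poly([(-12,-32,160),(12,-32,160),(12,32,160),(-12,32,160)],(0,0,255))
poly([(12,-32,160),(12,32,160),(12,32,58),(12,-32,58)],(0,255,0))
cv2.imwrite('pics/c25.png',im)
w=load('w22');iw=cv2.convertScaleAbs(w['img'][190:340,230:400],alpha=1.6);cv2.imwrite('pics/c26.png',cv2.resize(iw,(680,600),interpolation=cv2.INTER_CUBIC))
E
```

```text
(no output)
```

View pics/c25.png

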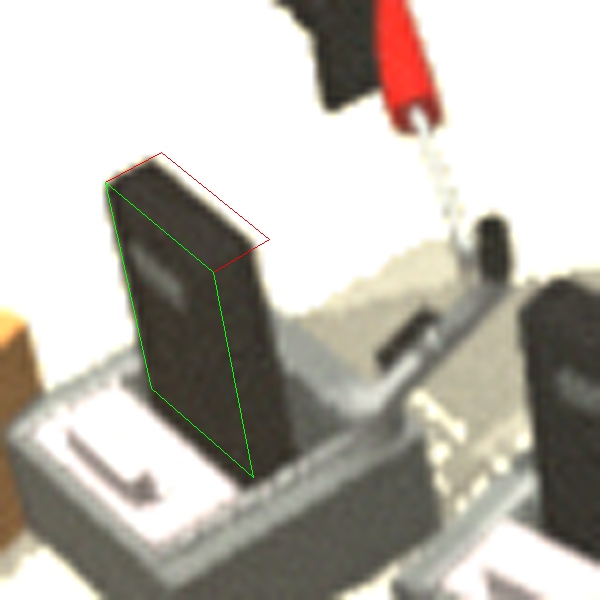

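View pics/c26.png

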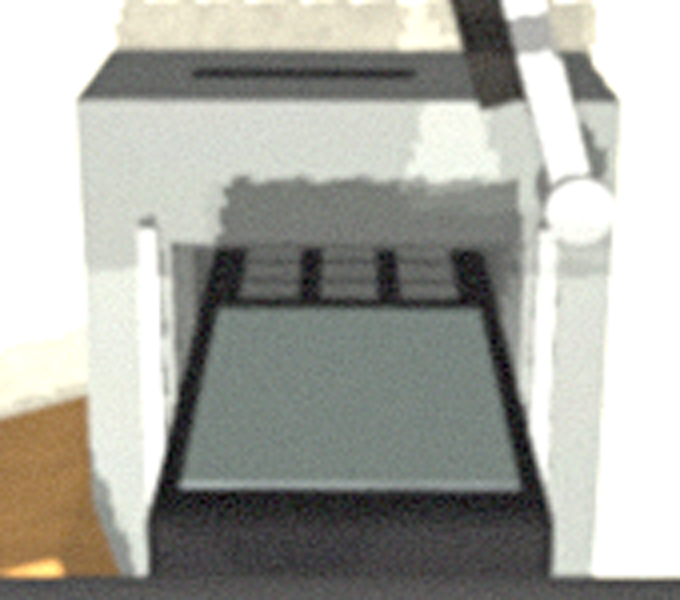

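The terminal is seated: the 160 mm outline fits its head, and the screen faces the robot. Next is the bar. I'll close the fingers, come down on the +y side of the knob with the tips at 91 mm (body above the terminal's top), and push.

Emit:
drive_tool(rows=[[[0.05,-0.1,0,0,120],[0.12,-0.2,0,0,255],[0.15,-0.25,0.05,0,255],[0.15,-0.25,0.18,0,255],[0.15,-0.25,0.28,0,255],[0.15,-0.25,0.32,0,255],[0.15,-0.25,0.32,0,255]]], grip_force=10)

```text
time: 29.42
position: [0.5069, -0.1955, 0.097]
tool_rot: [-2.368, -2.063, 0.002]
ft_force: [-0.9, -0.3, -0.5]
grip_width: 0.288
```

```bash
python3 -c "
from h import *
s=st();print(indock(s['position']));snap('wrist','w23')
d=load('w23')"
```

```text
t 29.43 p [ 0.5069 -0.1955  0.097 ] yaw 82.13 zt [-0.001 -0.    -1.   ] F [-0.91 -0.31 -0.48] w 25.0
[-120.69007793   42.62955951   96.95144768]
```

View pics/w23.png

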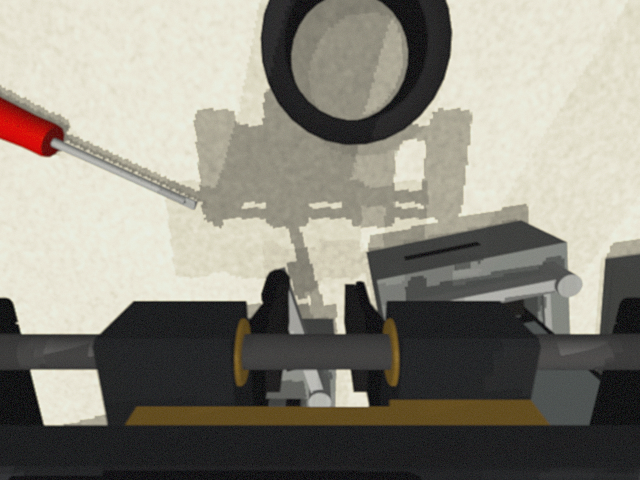

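Emit:
drive_tool(rows=[[[0,0,0,0,255],[0,0,0,0,255],[0,0,0,0,255],[0,0,0,0,255]]])

```text
time: 29.98
position: [0.507, -0.1954, 0.0976]
tool_rot: [2.369, 2.064, 0.001]
ft_force: [-0.6, 0.4, 1.6]
grip_width: 0.004
```

```bash
python3 -c "
from h import *
s=st();print(indock(s['position']));snap('wrist','w24')
d=load('w24');cv2.imwrite('pics/c27.png',cv2.resize(cv2.convertScaleAbs(d['img'][220:420,200:440],alpha=1.8),(720,600),interpolation=cv2.INTER_CUBIC))"
```

```text
t 29.98 p [ 0.507  -0.1954  0.0976] yaw 82.13 zt [ 0.  0. -1.] F [-0.62  0.35  1.64] w 0.3
[-120.61773112   42.71524126   97.56595328]
```

View pics/c27.png

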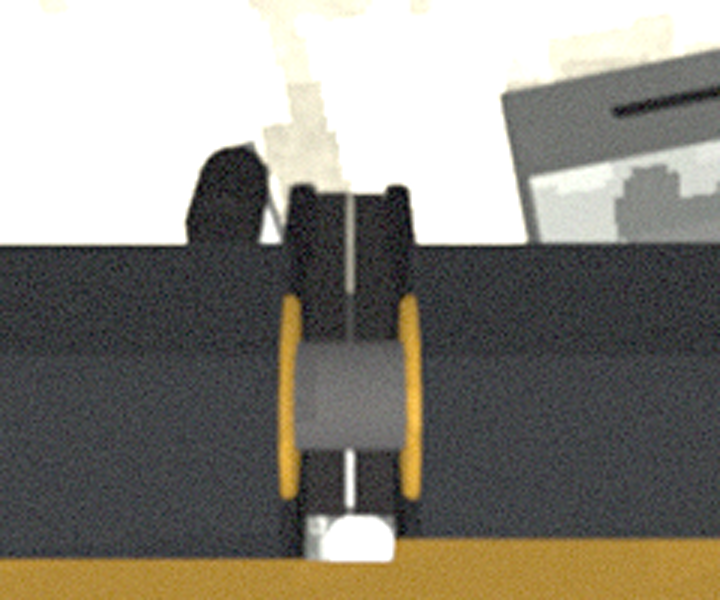

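Emit:
drive_tool(rows=[[[0,0,0.04,0,255],[0,0,0.08,0,255],[0,0,0.08,0,255],[-0.02,0.018,0.08,0,255],[-0.048,0.028,0.08,0,255],[-0.076,0.04,0.08,0,255],[-0.1,0.056,0.08,0,255],[-0.122,0.072,0.08,0,255],[-0.142,0.092,0.08,0,255],[-0.161,0.112,0.08,0,255],[-0.173,0.13,0.08,0,255],[-0.185,0.149,0.08,0,255],[-0.185,0.149,0.08,0,255]]])

```text
time: 31.65
position: [0.544, -0.2569, 0.0733]
tool_rot: [2.368, 2.063, -0.0]
ft_force: [0.6, -0.2, 0.6]
grip_width: 0.006
```

```bash
python3 -c "
from h import *
s=st();print(indock(s['position']));snap('wrist','w25');snap('top','t3')
d=load('w25');cv2.imwrite('pics/c28.png',cv2.resize(cv2.convertScaleAbs(d['img'][180:420,180:460],alpha=1.6),(700,600),interpolation=cv2.INTER_CUBIC))
d=load('t3');cv2.imwrite('pics/c29.png',cv2.resize(cv2.convertScaleAbs(d['img'][180:300,380:500],alpha=1.6),(600,600),interpolation=cv2.INTER_CUBIC))"
```

```text
t 31.65 p [ 0.544  -0.2569  0.0733] yaw 82.12 zt [ 0.    -0.001 -1.   ] F [ 0.58 -0.17  0.62] w 0.6
[-75.48990497 -13.14869821  73.3362111 ]
```

View pics/c28.png

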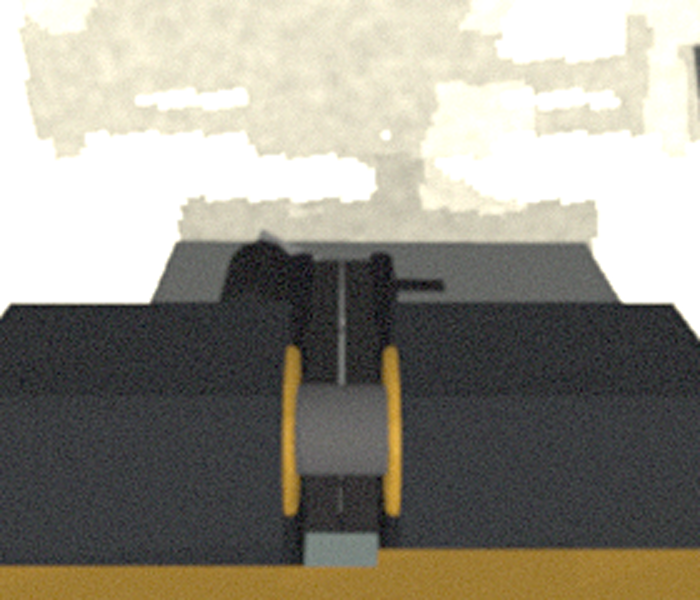

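View pics/c29.png

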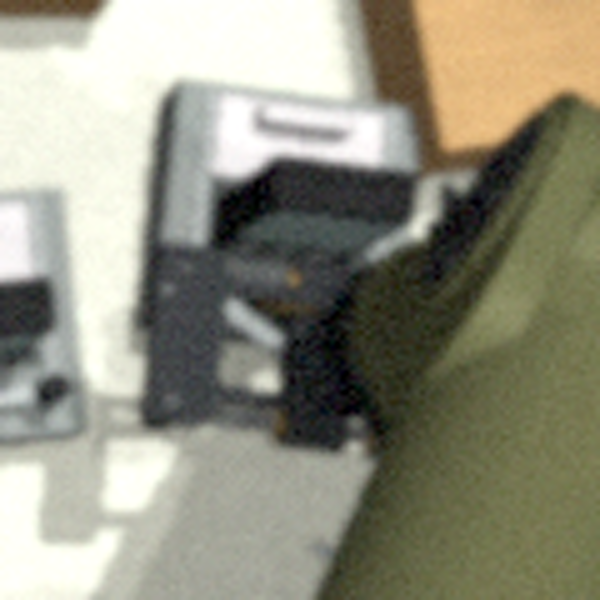

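The knob follows, and the bar is at about 1 rad. Now I'll go round to the front of the knob and push it toward +x.

Emit:
drive_tool(rows=[[[0.013,-0.01,0,0,255],[0.013,-0.05,0,0,255],[0.013,-0.085,0,0,255],[0.013,-0.085,0,0,255],[-0.03,-0.085,0,0,255],[-0.07,-0.085,0,0,255],[-0.07,-0.085,0,0,255],[-0.07,-0.055,0,0,255],[-0.07,-0.025,0,0,255],[-0.07,0.005,0,0,255],[-0.07,0.03,0,0,255],[-0.07,0.05,0,0,255],[-0.07,0.065,0,0,255],[-0.07,0.065,0,0,255]]])

```text
time: 33.5
position: [0.5607, -0.2795, 0.0733]
tool_rot: [2.368, 2.064, 0.001]
ft_force: [-0.0, -0.1, -0.2]
grip_width: 0.004
```

```bash
python3 -c "
from h import *
s=st();print(indock(s['position']));snap('wrist','w26');snap('scene','s15')
d=load('w26');cv2.imwrite('pics/c30.png',cv2.resize(cv2.convertScaleAbs(d['img'][180:420,180:460],alpha=1.6),(700,600),interpolation=cv2.INTER_CUBIC))
d=load('s15');cv2.imwrite('pics/c31.png',cv2.resize(cv2.convertScaleAbs(d['img'][130:260,170:310],alpha=1.8),(646,600),interpolation=cv2.INTER_CUBIC))"
```

```text
t 33.5 p [ 0.5607 -0.2795  0.0733] yaw 82.17 zt [ 0.001  0.    -1.   ] F [-0.05 -0.13 -0.22] w 0.4
[-55.90146328 -33.170993    73.32577307]
```

View pics/c30.png

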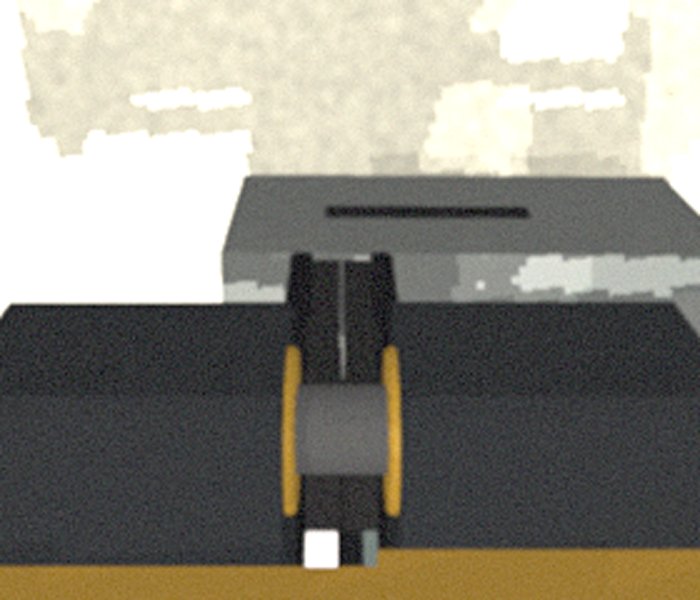

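View pics/c31.png

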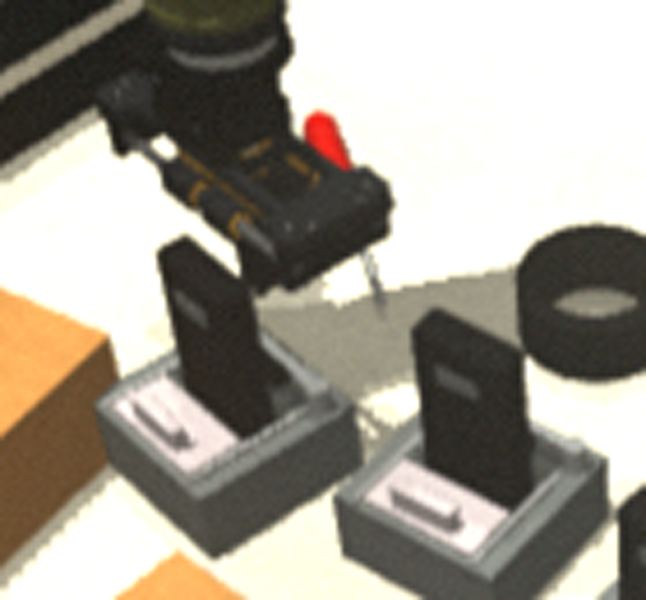

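Emit:
drive_tool(rows=[[[-0.005,0.008,0,0,255],[-0.007,0.013,0,0,255],[-0.007,0.013,0,0,255]]])

```text
time: 33.98
position: [0.5637, -0.2827, 0.0734]
tool_rot: [2.369, 2.063, 0.0]
ft_force: [0.1, -0.0, 0.3]
grip_width: 0.006
```

Emit:
drive_tool(rows=[[[0,0.005,0,0,255],[0,0.008,0,0,255],[0,0.008,0,0,255]]])

```text
time: 34.35
position: [0.5653, -0.2831, 0.0732]
tool_rot: [-2.368, -2.063, 0.001]
ft_force: [-2.1, 0.3, 1.7]
grip_width: 0.003
```

```bash
python3 -c "
from h import *
s=st();print(indock(s['position']))"
```

```text
t 34.35 p [ 0.5653 -0.2831  0.0732] yaw 82.11 zt [-0.001  0.    -1.   ] F [-2.06  0.26  1.68] w 0.2
[-50.80009599 -36.09297928  73.24997418]
```

Emit:
drive_tool(rows=[[[0,0.005,0,0,255],[0,0.007,0,0,255],[0,0.007,0,0,255]]])

```text
time: 34.72
position: [0.5658, -0.2832, 0.073]
tool_rot: [-2.367, -2.06, 0.004]
ft_force: [-7.1, 1.8, 4.5]
grip_width: 0.004
```

```bash
python3 -c "
from h import *
s=st();print(indock(s['position']))"
```

```text
t 34.73 p [ 0.5658 -0.2832  0.073 ] yaw 82.08 zt [-0.004  0.001 -1.   ] F [-7.13  1.83  4.49] w 0.3
[-50.30115123 -36.15755657  73.04201752]
```

Hard stop: 7 N with almost no travel. I'll back off, rise away and look.

Emit:
drive_tool(rows=[[[0,-0.03,0,0,255],[0,-0.1,0,0,255],[0,-0.2,-0.1,0,255],[0,-0.2,-0.25,0,255],[0,-0.2,-0.4,0,255],[0,-0.15,-0.55,0,255],[0.05,-0.05,-0.6,0,100],[0.1,0,-0.6,0,0],[0.1,0,-0.6,0,0]]])

```text
time: 35.85
position: [0.573, -0.2509, 0.2515]
tool_rot: [-2.363, -2.067, 0.001]
ft_force: [-0.1, -0.9, -0.4]
grip_width: 0.26
```

```bash
python3 -c "
from h import *
s=st();print(indock(s['position']));snap('wrist','w27');snap('scene','s16');snap('top','t4')
d=load('w27');cv2.imwrite('pics/c32.png',cv2.resize(cv2.convertScaleAbs(d['img'][150:350,200:450],alpha=1.6),(750,600),interpolation=cv2.INTER_CUBIC))
d=load('s16');cv2.imwrite('pics/c33.png',cv2.resize(cv2.convertScaleAbs(d['img'][130:260,170:310],alpha=1.8),(646,600),interpolation=cv2.INTER_CUBIC))"
```

```text
t 35.85 p [ 0.573  -0.2509  0.2515] yaw 82.35 zt [-0.002  0.001 -1.   ] F [-0.12 -0.86 -0.43] w 22.6
[-47.656339    -3.16552198 251.5356605 ]
```

View pics/c32.png

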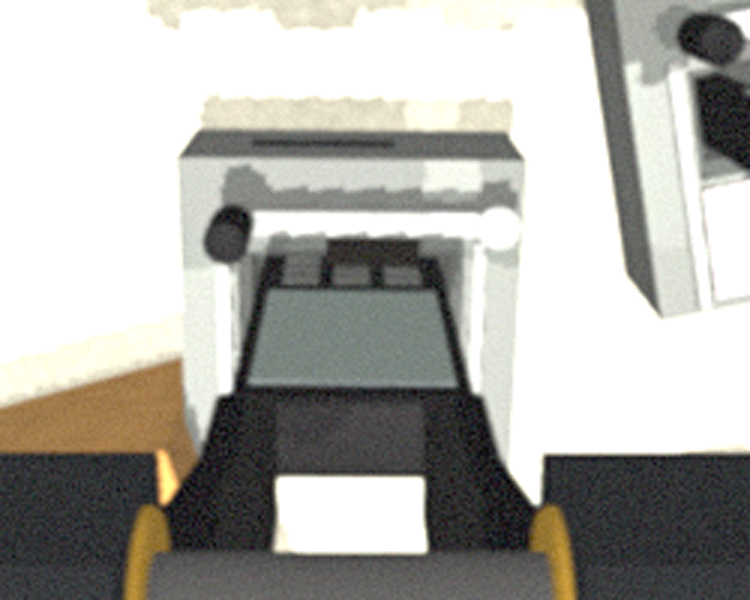

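View pics/c33.png

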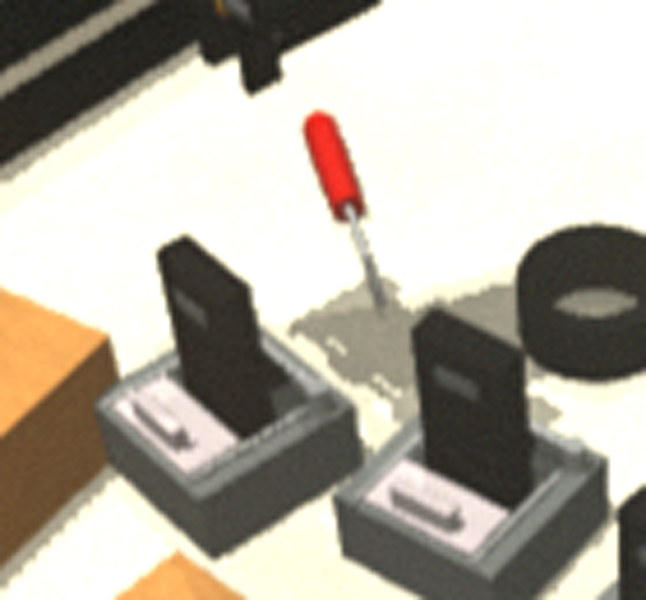

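View pics/t4.png

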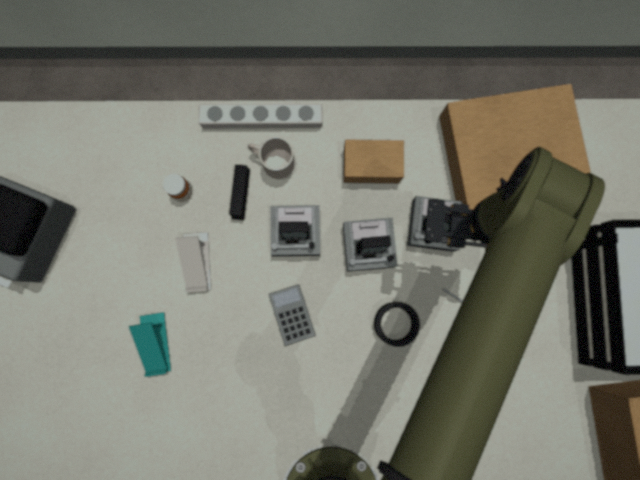

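```bash
python3 - <<'E'
from h import *
d=load('w27');f=lambda x,y:(200+x/3,150+y/3)
h=indock(onz(d,f(501,229),.075));k=indock(onz(d,f(233,222),.097));print(h,k,np.arctan2(-(k-h)[1],-(k-h)[0]),np.linalg.norm((k-h)[:2]))
b=[indock(onz(d,f(x,y),.072)) for x,y in ((280,211),(460,213),(280,237),(460,238))];print(np.round(b,1))
d=load('s16');F=lambda x,y:(170+x/4.615,130+y/4.615)
im=cv2.convertScaleAbs(d['img'][175:245,185:255],alpha=2.2);im=cv2.resize(im,(600,600),interpolation=cv2.INTER_CUBIC)
for sl,c in ((0,(0,0,255)),(40,(0,255,0))):
    P=np.array([(proj(d,dock(*p))-[185,175]+.5)*600/70 for p in ((5+sl,-22,76.5),(15+sl,-22,76.5),(15+sl,22,76.5),(5+sl,22,76.5))]).astype(int);cv2.polylines(im,[P],True,c,1)
P=np.array([(proj(d,dock(*p))-[185,175]+.5)*600/70 for p in ((12,-32,160),(12,32,160),(-12,32,160),(-12,-32,160))]).astype(int);cv2.polylines(im,[P],True,(255,0,255),1)
cv2.imwrite('pics/c34.png',im)
E
```

```text
[-32.12074063  47.15578303  75.        ] [-39.76455822 -36.01675122  97.        ] 1.4791506208507874 83.52304114303095
[[-37.  -23.4  72. ]
 [-36.6  34.2  72. ]
 [-28.3 -23.5  72. ]
 [-28.3  34.5  72. ]]
```

View pics/c34.png

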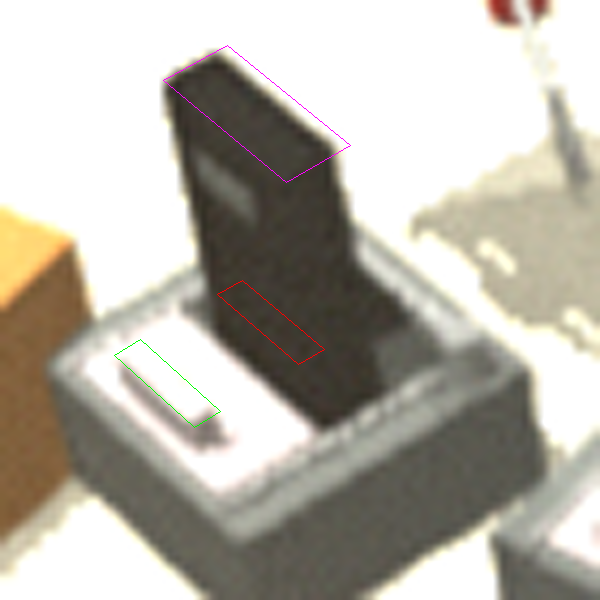

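By its edges the bar lies within 0.01 rad of fully across. The shutter ridge is at its 40 mm place, and the terminal's head is at the 160 mm outline. Everything on the desk is where it was, so I'm handing in.

```bash
python3 -c "
from h import *
st();print(ctrl.close_job())"
```

```text
t 36.0 p [ 0.5706 -0.2541  0.2522] yaw 82.05 zt [-0.002  0.    -1.   ] F [ 0.35 -0.62  0.59] w 34.4
the job is handed in; nothing more can be done
None
```

The terminal is back in the empty dock, upright with its screen towards the robot. The shutter is open, the retaining bar is across it, and the job was handed in at 36 s of the 72 s allowed.

**What I did:** I pushed the shutter to its stop and gripped the terminal near its head. A light grip let it swing upright, and the slot's front bevel took out the last of the lean. I lowered it until it met resistance, released it, then pushed the bar's knob round to its stop and moved clear.

**Last checks:**
- **Shutter:** it pushed back with 5.9 N at the stop, and the ridge shows where it should be at 40 mm.
- **Terminal:** its head fits the 160 mm outline, give or take a few millimetres. It may lean back slightly within the slot's play.
- **Bar:** its edges are parallel to the dock to within 0.01 rad, and it pushed back with 7 N with almost no travel.
- **Other things on the desk:** they look unmoved in the top view.

**What disagreed:**
- **Fingertip height:** the fingertips were about 32 mm higher than the reported tool position implies. My first shutter push therefore passed over the ridge without touching it. A light touch on the dock top gave the correction.
- **Seated height:** the label on the terminal's back measured about 133 mm high, against 138 mm on the neighbouring seated terminal, a gap I put down to measuring error.
- **Bar angle:** a cruder estimate from the knob and hinge gave 1.48 rad. I trusted the bar's edges and the hard stop instead.

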